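# Walk the key case home against its stop and lock it

## Robot

A 6-joint arm with a two-finger parallel gripper is mounted at the origin on the work surface. World frame = base frame: x ahead of the robot, y to its left, z up, the work surface at z = 0. Lengths are in m, angles in rad, forces in N, time in s.
With the tool pointing down it reaches from about 0.375 to 0.9 m from the base axis. Payload 3.1 kg.
Tool frame: the origin (TCP) lies at the very end of the fingers, on their centre line; the grasp point (between the pads) lies 19 mm behind it (tcp_to_grasp is the distance from the TCP to the grasp point, in m); z points along the fingers, y is the direction in which the jaws open and shut (so a half turn about z gives the same grasp; the last joint's range is limited). The gripper opens to 85 mm and grips with 20 to 120 N. Pads are 22 mm wide; open, the fingers measure 114 mm over their backs; the gripper's body (76 mm by 85 mm) begins 54 mm behind the grasp point. The pads swing forward as they close: fully open they stand 13 mm farther back than shut.
Start: joints at [-1.363, 0.527, 1.433, -0, 1.181, -0.178], TCP at [0.235, -0.579, 0.231] pointing down, gripper open.
Joint ranges: [-3.08, 3.08], [-0.75, 2.2], [0.22, 2.44], [-1.43, 4.57], [0, 2.65], [-2.85, 2.85]. Speed limits (rad/s): [2.79, 2.79, 3.14, 3.14, 3.14, 3.14].

## Interface

Orientations are given as a unit quaternion [x, y, z, w].
In Python, from station import sense, snapshot, camera_info, sign_off, tcp_to_grasp gives the robot as it stands.
- The arm moves only by the shell command python3 -m inch 'ROWS' [FORCE]. ROWS is JSON, a list of rows, each a list of 3 entries, a list of its own where there are three numbers: the closure, from -1 (fully open) to 1 (shut), so that 0 is half open, then the shift along the tool's x, y, z normalised to -1 to 1, where 1 is 10 cm, then the turn, a rotation vector about the tool's x, y, z normalised to -1 to 1, where 1 is 360 degrees. In form: [[jaw, [dx, dy, dz], [ax, ay, az]], ...]. A call has 1 to 20 rows; each row is the pose to reach, as a shift and turn from the pose commanded when the call began, along the tool's axes at that moment, turning the shorter way round; what a row does not reach only later rows make up. A row lasts 1/10 s, in which the tool goes at most 50 mm and 8.59 degrees, less where a joint would pass 70% of its speed; a pose out of reach is approached as far as the arm can. A call with a number of a shift or a turn outside -1 to 1 is refused whole. A call with a gripper value outside its range is refused whole. The fingers move at their own pace and stop on an object; FORCE is the grip in N (left out, the last holds). Time passes only in rows, so rows that repeat a pose let the fingers close. It gives the time, the measured TCP pose, the force and the opening at its end, in the units of the state.
- sense(): the state, without advancing time (a new reading comes with each control period).
- snapshot(name): name is "scene" or "side" or "wrist"; returns (picture, depth): 480x640x3 uint8, blue, green, red; 480x640 float32, m along the optical axis (not along the pixel's ray), 0 where there is no reading.
- camera_info(name): a dict with "K" (3x3 intrinsics, pixels), "origin" and "orientation" of the camera in the world. Camera axes: x right, y down, z forward; pixel columns grow to the right and rows downward; lengths in m; the calibration is good to about 2 mm. A picture is of the moment at which its call begins: read the wrist's pose just before it. camera_info takes no time and is no camera call; for the wrist camera it gives the pose at the moment of the call.
- sign_off(): hands the job in, once; it reports no verdict.
The state is a dict: "t": time; "q": joint angles; "qd": joint speeds; "tau": joint torques, N m; "tcp_pos": TCP position; "tool_rot": TCP orientation; "force": force on the tool from outside, world axes, zero at the start; "ft_torque": the same for the moment, N m; "finger_gap": opening from 0.0 (shut) to 1.0 (fully open).
Only numpy, scipy, OpenCV 4.12 (cv2) and the standard library are available. Lean on these libraries where they do the work, as an engineer would, in place of code of your own. Each camera call takes 0.05 s, during which the arm holds its last target.

## Task

The heavy key case was pulled forward for dusting. Walk it back into its stop bracket by pushing its two front corner posts in turn, a little at a time so that it stays roughly square, without leaning on the glass or the lock, until its back sits flat on the stop at both ends; then, with the stop bracing it, push the brass lock plunger fully in and leave it so. Push gently, without banging the case on the stop, keep the case on its feet, and leave the other things on the ledge where they are.

Things in the scene. Friction and masses are not known exactly. Their poses are not given: they have to be found in the camera images.
- case: heavy (1.2 to 2 kg) dark grey steel key case on four rubber feet, 190 mm wide (its y), 120 deep (its x), 85 high; key rail with five clips seen through its glass. Origin: centre of its underside; x from its front to its back, y to its left, z up. Too wide to grip; it slides under 5 to 14 N, sticks if the push also bears down, eases if it lifts a little; a push on one corner also swings it
- post_left (a point): middle of the front face of the left (+y) front corner post of the case, 45 mm above the ledge. The post is bare steel, 30 mm wide and 81 mm high, and stands 8 mm proud of the glass front next to it. Axes as the case
- post_right (a point): the same on the right (-y) front corner post
- rear_left (a point): point on the rear left vertical edge of the case, 20 mm above the ledge. Axes as the case
- rear_right (a point): the same on the rear right edge
- glass: the glass panes of the case: one fills the front between the corner posts (with the lock through its middle), one is in the top. Origin and axes as the case
- bracket: fixed stainless stop bracket: stop face 210 mm wide, 40 high, with a 22 mm deep cheek at each end (202 apart inside) going on into flared lips, 45 mm in all. Origin: middle of the foot of the stop face; x points into the stop (the way the case travels), y left, z up. Case home: back flat on the face, its origin 60 mm in front of it, 6 mm play each side
- lock_face (a point): middle of the end face of the brass push-lock plunger, which sticks out of the middle of the front of the case: 21 mm diameter, axis along the case's x, 45 mm above the ledge; when out its end stands 22 mm in front of the corner posts. It moves with the plunger. Axes as the case
- lock (a joint): travel of the push-lock plunger into the case: 0 out (unlocked), 0.008 m fully in (locked). It is stiff, about 11 N, without a spring: it stays where it is left, and does not come out again
- dish: bystander: round white ceramic coin dish, 100 mm across, 26 mm high. Origin: on its underside, about the middle
- paperweight: bystander: green glass dome paperweight, 74 mm across, 45 mm high. Origin: on its underside, about the middle
- padlock: bystander: blue plastic padlock lying flat, 86 x 52 x 22 mm. Origin: on its underside, about the middle
- polish_tin: bystander: round red shoe-polish tin, 80 mm across, 27 mm high. Origin: on its underside, about the middle
- torch: bystander: black torch lying on its side, 147 mm long, 42 mm high, with a red press button. Origin: on its underside, about the middle
- shoehorn: bystander: folded aluminium shoehorn lying flat, 155 x 40 x 13 mm. Origin: on its underside, about the middle
There are look-alikes about, which are no part of the job. Leave any green, orange or pink look-alike of the case alone.

How it is judged:
On the way, in this order (a step that is already met when the one before it is completed fails the run):
1. the case is home: both rear corners against the stop, between the cheeks, the lock still out (x of each of rear_left, rear_right in the frame of bracket above -0.004 m and y of case in the frame of bracket between -0.012 and 0.012 m and angle between case's own z axis and vertical below 0.05 rad and value of joint lock below 0.003 m and linear speed of case below 0.01 m/s), for 0.2 s.
2. the lock plunger is pushed fully in while the case is home (x of each of rear_left, rear_right in the frame of bracket above -0.004 m and y of case in the frame of bracket between -0.012 and 0.012 m and angle between case's own z axis and vertical below 0.05 rad and value of joint lock above 0.0068 m), for 0.2 s.
At the end, for the whole second after the job is handed in: The case stands at rest on its feet in the stop bracket, both rear corners within 4 mm of the stop face, its middle within 12 mm of the bracket's, and the lock plunger is in by at least 6.8 of its 8 mm (all of step 2 and linear speed of case below 0.01 m/s); the robot touches nothing.
It fails at once if the glass is pushed or leaned on (more than 2 N) (contact force between anything else and glass above 2 N).
It fails at once if the lock plunger is pushed in (over 1.5 mm) or pushed on (over 3 N) while the case is still more than 12 mm from the stop ((contact force between the fingers and lock above 3 N or value of joint lock above 0.0015 m) and x of case in the frame of bracket below -0.072 m).
It fails at once if the case is swung more than about 30 degrees out of square with the bracket, or tipped more than 7 degrees (angle between the x axis of case and the x axis of bracket, either way round above 0.52 rad or angle between case's own z axis and vertical above 0.12 rad).
It fails at once if the robot pushes the case with more than 75 N (contact force between any of the fingers, the arm and case above 75 N).
It fails at once if one of the other things on the ledge is moved by more than 15 mm (distance of any of dish, paperweight, padlock, polish_tin, torch, shoehorn from where it was at the start of the episode above 0.015 m).
It also fails if it takes over 72 s, if anything falls off the work surface, if the arm or the gripper's body presses on something with over 40 N, if the wrist force passes 120 N, or if a joint passes its speed limit or range.

## Working session

There is one attempt and no reset: what is moved stays moved. The work goes in short steps, Python scripts to look and compute and a shell command to move; the robot and the scene stay as the last step left them, time stands still between calls to the robot, and variables do not carry over. Pictures are saved under pics/ and viewed, and the job is handed in when it is done.

```bash
ls; mkdir -p pics
python3 - <<'E'
from station import *
import cv2
print(sense())
for n in ["scene","side"]:
    p,d=snapshot(n); cv2.imwrite(f"pics/{n}0.png",p); 
    import numpy as np; np.save(f"pics/{n}0.npy",d)
    print(n,camera_info(n))
print(tcp_to_grasp)
E
```

```text
pics
{'t': 0.0, 'q': array([-1.36352558e+00,  5.28480452e-01,  1.43388842e+00,  8.35824157e-06,
        1.18139013e+00, -1.78519899e-01]), 'qd': array([-0.00091152, -0.00131869, -0.00141662,  0.00087685,  0.00212295,
       -0.0002956 ]), 'tau': array([-1.91090080e-04, -4.42351842e+01, -1.78026152e+01, -1.09543685e-04,
        8.41391244e-03, -1.22184673e-06]), 'tcp_pos': array([ 0.23505268, -0.57835396,  0.23032925]), 'tool_rot': array([ 9.81453041e-01,  1.91699646e-01, -1.17063740e-05, -1.08311436e-03]), 'force': array([-0.73828158, -1.01063912, -0.13379069]), 'ft_torque': array([-0.02343519,  0.00688648,  0.00709787]), 'finger_gap': 0.9983421316905816}
scene {'K': array([[549.5380797 ,   0.        , 317.06666691],
       [  0.        , 549.5380797 , 230.38181971],
       [  0.        ,   0.        ,   1.        ]]), 'origin': array([ 0.99981101, -0.76473888,  1.0092673 ]), 'orientation': array([ 0.88433602,  0.26582462, -0.10686971, -0.36859997])}
side {'K': array([[585.84469936,   0.        , 327.15539727],
       [  0.        , 585.84469936, 224.05475223],
       [  0.        ,   0.        ,   1.        ]]), 'origin': array([-0.20652275,  0.96550819,  0.78386541]), 'orientation': array([-0.27018431,  0.82926145, -0.46444646,  0.15367294])}
0.0187
```

View pics/scene0.png

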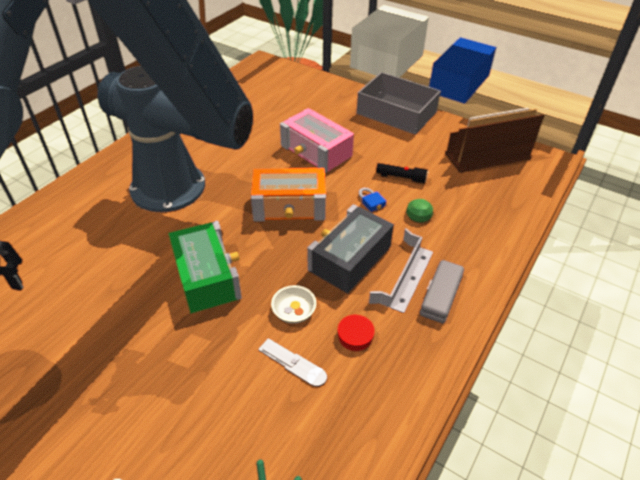

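View pics/side0.png

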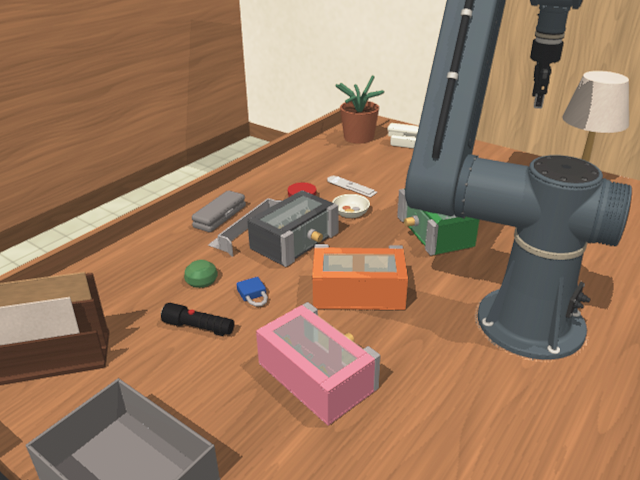

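The task case is the dark grey one, at scene (350,248) and side (292,228). The look-alikes are green (205,265), orange (289,193) and pink (317,138) in the scene view. Next I'll build a fused top-down map from depth and take enlarged crops.

```bash
cat > h.py <<'E'
import numpy as np, cv2
from scipy.spatial.transform import Rotation as R
from station import *
def cloud(p,d,ci):
    K=ci["K"]; v,u=np.mgrid[0:480,0:640]
    z=d.astype(float)
    P=np.stack([(u-K[0,2])/K[0,0]*z,(v-K[1,2])/K[1,1]*z,z],-1)
    W=P@R.from_quat(ci["orientation"]).as_matrix().T+ci["origin"]
    W[d<=0]=np.nan
    return W
def ray(uv,ci,z):
    K=ci["K"]; r=np.array([(uv[0]-K[0,2])/K[0,0],(uv[1]-K[1,2])/K[1,1],1])
    r=R.from_quat(ci["orientation"]).as_matrix()@r
    return ci["origin"]+r*(z-ci["origin"][2])/r[2]
def proj(X,ci):
    c=(np.asarray(X)-ci["origin"])@R.from_quat(ci["orientation"]).as_matrix()
    return c[...,:2]/c[...,2:]*[ci["K"][0,0],ci["K"][1,1]]+[ci["K"][0,2],ci["K"][1,2]]
E
python3 - <<'E'
from h import *
x0,x1,y0,y1=0.3,0.95,-0.45,0.35
res=0.00125
H=int((x1-x0)/res);Wd=int((y1-y0)/res)
img=np.zeros((H,Wd,3),np.uint8);zb=np.full((H,Wd),-1.)
for n in ["scene","side"]:
    p=cv2.imread(f"pics/{n}0.png");d=np.load(f"pics/{n}0.npy")
    # upsample for density
    W=cloud(p,d,camera_info(n)).reshape(-1,3);c=p.reshape(-1,3)
    print(n, np.nanmedian(W[np.abs(W[:,2])<.01][:,2]))
    ok=(W[:,0]>x0)&(W[:,0]<x1)&(W[:,1]>y0)&(W[:,1]<y1)&(W[:,2]<.3)
    W=W[ok];c=c[ok]
    r=((x1-W[:,0])/res).astype(int).clip(0,H-1);q=((y1-W[:,1])/res).astype(int).clip(0,Wd-1)
    for a,b,z,cc in zip(r,q,W[:,2],c):
        for da in(0,1):
            for db in (0,1):
                i,j=min(a+da,H-1),min(b+db,Wd-1)
                if z>zb[i,j]: zb[i,j]=z;img[i,j]=cc
cv2.imwrite("pics/top0.png",img)
s=cv2.imread("pics/scene0.png")[180:330,240:480]; cv2.imwrite("pics/sc0c.png",cv2.resize(s,None,fx=3.2,fy=3.2,interpolation=3))
s=cv2.imread("pics/side0.png")[170:320,190:420]; cv2.imwrite("pics/si0c.png",cv2.resize(s,None,fx=3.4,fy=3.4,interpolation=3))
E
```

```text
scene -0.0004529537670201478
side -0.00027431496763874463
```

View pics/top0.png

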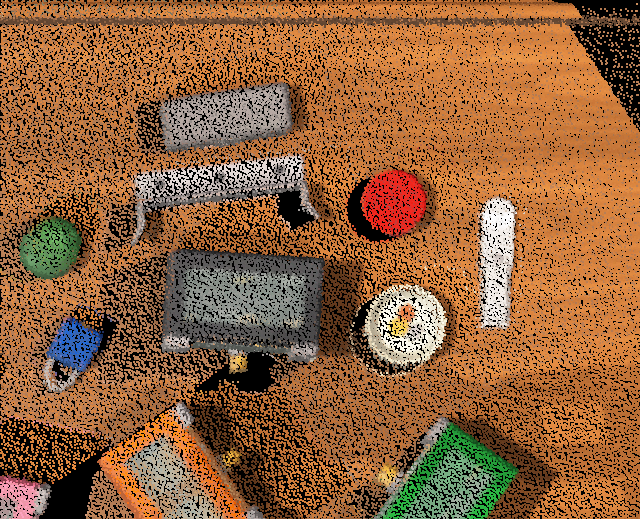

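View pics/sc0c.png

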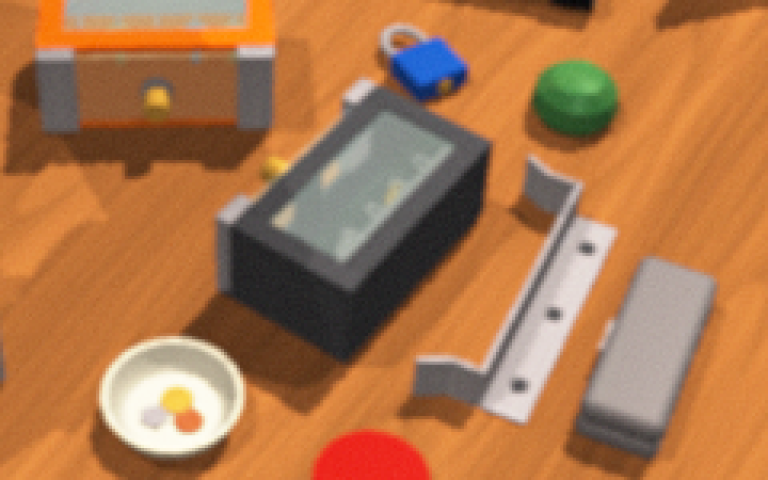

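View pics/si0c.png

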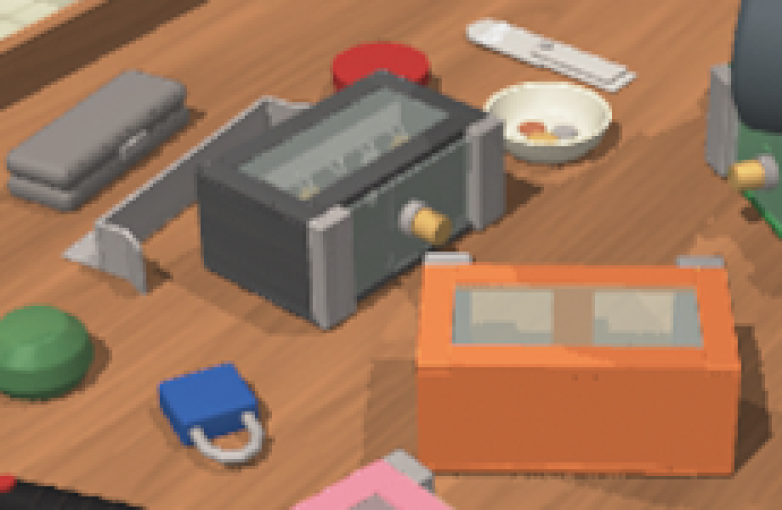

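The crops confirm it. The dark grey case stands with its front posts and lock toward the robot, and the bracket is about 45 mm behind it. Now I'll fit both poses.

```bash
cat >> h.py <<'E'
def casefit(Ws):
    # points of the top (dark rim+glass) z .079-.090
    W=np.concatenate([w.reshape(-1,3) for w in Ws]);W=W[np.isfinite(W).all(1)]
    m=(W[:,2]>.079)&(W[:,2]<.092)&(W[:,0]>.48)&(W[:,0]<.78)&(W[:,1]>-.11)&(W[:,1]<.19)
    return W[m]
E
python3 - <<'E'
from h import *
A={}
for n in ["scene","side"]:
    p=cv2.imread(f"pics/{n}0.png");d=np.load(f"pics/{n}0.npy");A[n]=(p,d,camera_info(n),cloud(p,d,camera_info(n)))
for sel in (["scene"],["side"],["scene","side"]):
    T=casefit([A[n][3] for n in sel]); 
    r=cv2.minAreaRect((T[:,:2]*1000).astype(np.float32)); print(sel,len(T),r, np.median(T[:,2]));print(cv2.boxPoints(r).round(1))
# bracket
for n in A:
    W=A[n][3].reshape(-1,3)
    m=(W[:,2]>.030)&(W[:,2]<.045)&(W[:,0]>.60)&(W[:,0]<.78)&(W[:,1]>-.08)&(W[:,1]<.20)
    T=W[m]; T=T[(T[:,0]>.64)]
    print(n,len(T)); 
    np.save(f"pics/br_{n}.npy",T)
    img=np.zeros((500,800,3),np.uint8)
    q=((np.array([.78,.2])-T[:,:2])/.00036).astype(int)
    for a,b in q: 
        cv2.circle(img,(int(b),int(a)),1,(255,255,255),-1)
    cv2.imwrite(f"pics/br_{n}.png",img)
E
```

```text
['scene'] 2791 ((572.3209228515625, 46.33780288696289), (195.4724578857422, 123.4776611328125), 85.69912719726562) 0.08396046705963167
[[503.4 -46.5]
 [626.6 -55.8]
 [641.2 139.2]
 [518.1 148.4]]
['side'] 2068 ((568.4005126953125, 46.522098541259766), (195.13938903808594, 126.0725326538086), 85.8235855102539) 0.08393259359589467
[[498.4 -46.2]
 [624.2 -55.4]
 [638.4 139.2]
 [512.6 148.4]]
['scene', 'side'] 4859 ((569.6624145507812, 46.53143310546875), (195.45016479492188, 128.5882110595703), 85.8235855102539) 0.08394891745572575
[[498.4 -46.3]
 [626.7 -55.6]
 [640.9 139.3]
 [512.7 148.7]]
scene 375
side 488
```

View pics/br_side.png

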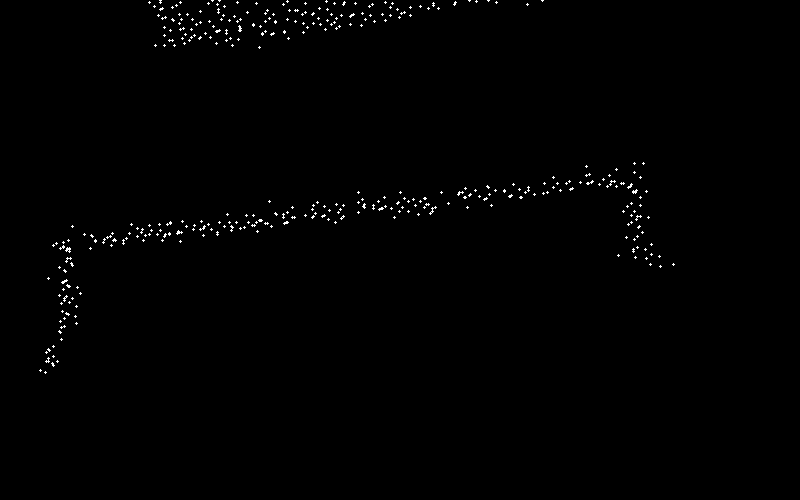

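View pics/br_scene.png

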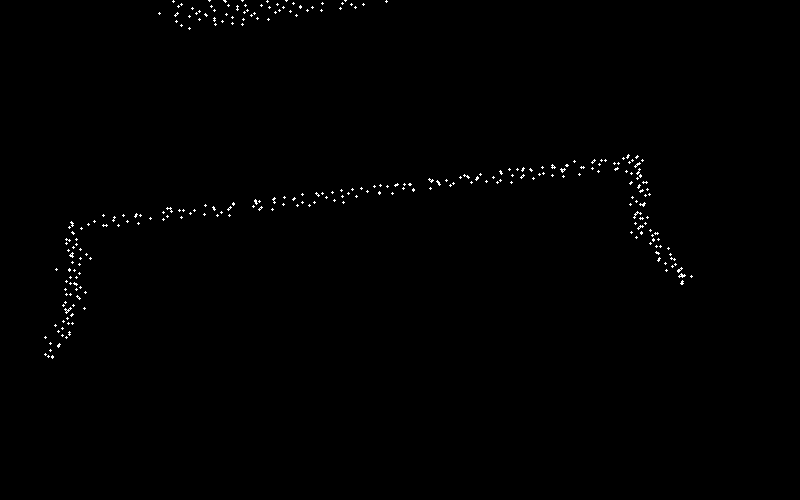

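Run:
```python
from h import *
for n in ["scene","side"]:
    T=np.load(f"pics/br_{n}.npy")
    q=((np.array([.78,.2])-T[:,:2])/.00036)
    m=(q[:,1]>90)&(q[:,1]<615)&(q[:,0]>140)&(q[:,0]<260)
    T2=T[m];vx,vy,x,y=cv2.fitLine((T2[:,:2]*1000).astype(np.float32),cv2.DIST_HUBER,0,.01,.01).ravel()
    if vy<0: vx,vy=-vx,-vy
    yaw=-np.arctan2(vx,vy); ex=np.array([np.cos(yaw),np.sin(yaw)]);ey=np.array([-ex[1],ex[0]])
    c0=np.array([x,y])
    res=(T2[:,:2]*1000-c0)@ex
    # ends: cheek points
    P=T[:,:2]*1000-c0; a=P@ex;b=P@ey
    L=b[(a<-6)&(a>-18)&(b>60)];Rr=b[(a<-6)&(a>-18)&(b<-60)]
    mid=(np.median(L)+np.median(Rr))/2
    print(n,"yaw",np.degrees(yaw),"mid",c0+mid*ey,"sd",res.std(),"cheeks",np.median(L),np.median(Rr), "zmax",T2[:,2].max())
```

```text
scene yaw 6.6244946 mid [710.63580495  72.76393637] sd 1.6925204238767593 cheeks 109.29825410200249 -96.51052062471415 zmax 0.04380189342988838
side yaw 6.703411 mid [703.93306962  75.11464748] sd 2.0048282144621887 cheeks 99.74618635438551 -106.30974767161135 zmax 0.04450920886887211
```

```bash
cat >> h.py <<'E'
def toolR(yaw_deg,tilt_deg):
    # tool x along heading, z down, then tilt tip forward
    y=np.radians(yaw_deg)
    M=np.array([[np.cos(y),np.sin(y),0],[np.sin(y),-np.cos(y),0],[0,0,-1.]])
    return R.from_matrix(M)*R.from_rotvec([0,np.radians(tilt_deg),0])
def rel(pos,yaw,tilt):
    s=sense();R0=R.from_quat(s["tool_rot"])
    d=R0.inv().apply(np.array(pos)-s["tcp_pos"])/0.1
    w=(R0.inv()*toolR(yaw,tilt)).as_rotvec()/(2*np.pi)
    print("pos",s["tcp_pos"].round(4),"F",s["force"].round(2),"t",round(s["t"],2),"\nshift",d.round(3),"turn",w.round(4))
E
python3 - <<'E'
from h import *
rel([.465,-.025,.20],6.6,10)
E
```

```text
pos [ 0.235  -0.5784  0.2304] F [-0.3  -0.16 -0.01] t 0.1 
shift [ 4.213 -4.262  0.314] turn [-0.0041  0.0276  0.0429]
```

```bash
python3 -m inch '[[1,[0.35,-0.35,0],[0,0,0]],[1,[0.7,-0.7,0],[0,0,0]],[1,[1,-1,0],[0,0,0]]]'; python3 -m inch '[[1,[0.35,-0.35,0],[0,0,0]],[1,[0.7,-0.7,0],[0,0,0]],[1,[1,-1,0],[0,0,0]]]';python3 -m inch '[[1,[0.35,-0.35,0],[0,0,0]],[1,[0.7,-0.7,0],[0,0,0]],[1,[1,-1,0],[0,0,0]]]';python3 -m inch '[[1,[0.35,-0.35,0],[0,0,0]],[1,[0.7,-0.7,0],[0,0,0]],[1,[1,-1,0],[0,0,0]],[1,[1,-1,0],[-0.0041,0.0276,0.0429]],[1,[1,-1,0],[-0.0041,0.0276,0.0429]],[1,[1,-1,0],[-0.0041,0.0276,0.0429]]]'; python3 -c "
from h import *
rel([.465,-.025,.15],6.6,10)"
```

```text
t: 0.4
tcp_pos: [0.2904, -0.4462, 0.2306]
tool_rot: [0.982, 0.191, 0.0, -0.001]
force: [0.5, -0.3, -0.2]
finger_gap: 0.514
t: 0.7
tcp_pos: [0.3454, -0.3157, 0.231]
tool_rot: [0.981, 0.192, -0.0, -0.001]
force: [0.3, -0.2, -0.5]
finger_gap: -0.003
t: 1.0
tcp_pos: [0.4003, -0.1857, 0.2312]
tool_rot: [0.981, 0.192, -0.0, -0.0]
force: [0.7, -0.5, -0.4]
finger_gap: -0.001
t: 1.6
tcp_pos: [0.453, -0.0564, 0.2306]
tool_rot: [0.995, 0.057, 0.086, -0.005]
force: [-0.6, -0.8, -0.6]
finger_gap: 0.001
pos [ 0.453  -0.0564  0.2306] F [-0.58 -0.78 -0.56] t 1.6 
shift [ 0.014 -0.299  0.821] turn [0.     0.0003 0.0001]
```

```bash
python3 -m inch '[[1,[0,-0.15,0.35],[0,0,0]],[1,[0,-0.3,0.7],[0,0,0]],[1,[0,-0.3,0.82],[0,0,0]],[1,[0,-0.3,0.82],[0,0,0]]]'
python3 - <<'E'
from h import *
p,d=snapshot("wrist");cv2.imwrite("pics/w1.png",p)
rel([.465,-.027,.045],6.6,10)
E
```

```text
t: 2.0
tcp_pos: [0.4653, -0.0264, 0.1486]
tool_rot: [0.995, 0.058, 0.085, -0.005]
force: [-0.3, 0.7, 0.4]
finger_gap: -0.005
pos [ 0.4661 -0.0269  0.1498] F [-0.7  -0.3  -0.26] t 2.05 
shift [-0.191 -0.002  1.03 ] turn [0.0002 0.0003 0.0002]
```

View pics/w1.png

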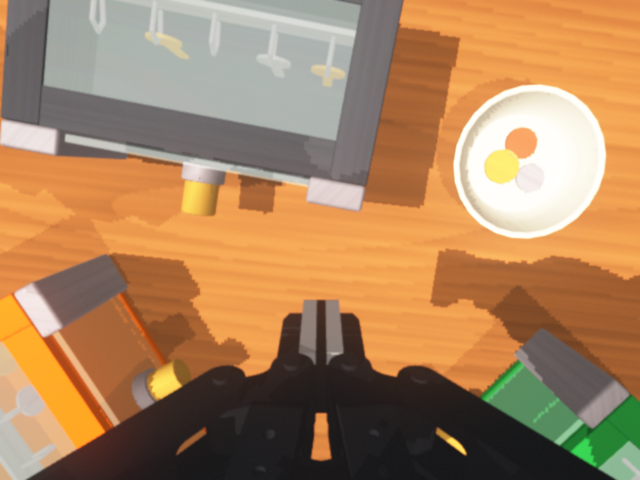

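The wrist view shows the task case's right post top at (308–364, 178–210), the left post at (0–58, 120–152), and the plunger at (200,195). The shut fingertips are at (321,305). I'll locate the posts by casting rays at the post-top height.

Run:
```python
from h import *
ci=camera_info("wrist")
for uv in [(307,203),(360,210),(365,187),(0,147),(57,153),(321,305)]: print(uv,ray(uv,ci,.081).round(4))
print("lock end",ray((185,213),ci,.045).round(4),ray((214,216),ci,.045).round(4))
print(ci["origin"])
```

```text
(307, 203) [ 0.5051 -0.0146  0.081 ]
(360, 210) [ 0.5046 -0.0434  0.081 ]
(365, 187) [ 0.5171 -0.0444  0.081 ]
(0, 147) [0.5156 0.1487 0.081 ]
(57, 153) [0.516 0.119 0.081]
(321, 305) [ 0.4494 -0.0287  0.081 ]
lock end [0.4871 0.0612 0.045 ] [0.4874 0.0431 0.045 ]
[ 0.52309151 -0.01956739  0.30464523]
```

```bash
python3 -m inch '[[1,[-0.06,0,0.33],[0,0,0]],[1,[-0.12,0,0.66],[0,0,0]],[1,[-0.18,0,1],[0,0,0]],[1,[-0.18,0,1],[0,0,0]]]'
```

```text
t: 2.45
tcp_pos: [0.4645, -0.027, 0.046]
tool_rot: [0.995, 0.057, 0.084, -0.005]
force: [-0.6, -0.1, 0.4]
finger_gap: 0.001
```

```bash
python3 -m inch '[[1,[0.1,0,0.017],[0,0,0]],[1,[0.2,0,0.035],[0,0,0]],[1,[0.225,0,0.04],[0,0,0]],[1,[0.25,0,0.044],[0,0,0]],[1,[0.275,0,0.048],[0,0,0]],[1,[0.3,0,0.053],[0,0,0]],[1,[0.32,-0.002,0.056],[0,0,0]],[1,[0.34,-0.004,0.06],[0,0,0]],[1,[0.36,-0.006,0.063],[0,0,0]],[1,[0.38,-0.008,0.067],[0,0,0]],[1,[0.38,-0.008,0.067],[0,0,0]]]'; python3 -c "
from h import *
print(sense()['force'],sense()['ft_torque'])
p,d=snapshot('side');cv2.imwrite('pics/s2.png',cv2.resize(p[150:320,190:420],None,fx=3.4,fy=3.4))
p,d=snapshot('wrist');cv2.imwrite('pics/w2.png',p)"
```

```text
t: 3.55
tcp_pos: [0.501, -0.0209, 0.0485]
tool_rot: [0.995, 0.058, 0.084, -0.005]
force: [-5.4, -1.0, 1.0]
finger_gap: -0.002
[-5.43049575 -0.97948861  0.98218776] [-0.28992591  0.75951809 -0.10595502]
```

View pics/s2.png

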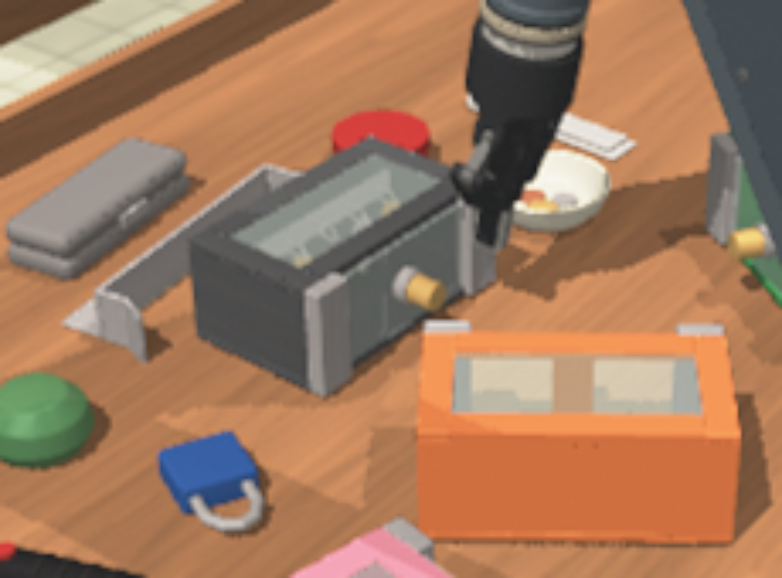

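View pics/w2.png

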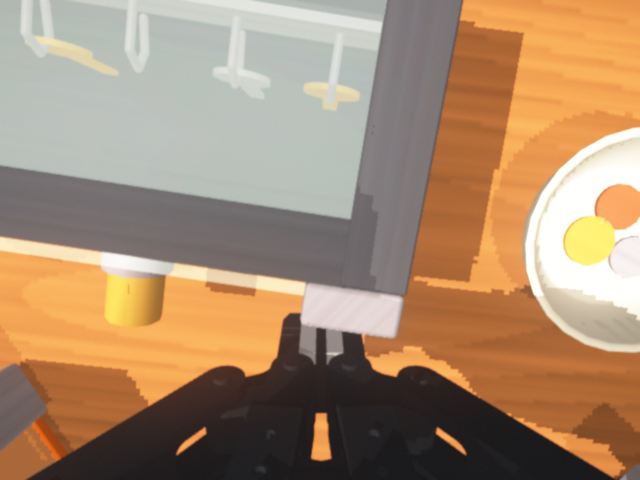

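The push works: contact force is about 5 N and the case slides. The fingers bear on the inner side of the post, with the tip centre at column 321 and the post spanning 303–403. I'll back off, shift about 10 mm right and continue.

```bash
python3 -m inch '[[1,[-0.06,0,-0.01],[0,0,0]],[1,[-0.06,0.1,-0.01],[0,0,0]],[1,[-0.02,0.1,-0.0],[0,0,0]],[1,[0,0.1,0.002],[0,0,0]],[1,[0.02,0.1,0.006],[0,0,0]],[1,[0.04,0.1,0.01],[0,0,0]],[1,[0.06,0.1,0.013],[0,0,0]],[1,[0.08,0.1,0.017],[0,0,0]],[1,[0.1,0.1,0.02],[0,0,0]],[1,[0.12,0.1,0.023],[0,0,0]],[1,[0.14,0.1,0.027],[0,0,0]],[1,[0.16,0.1,0.03],[0,0,0]],[1,[0.18,0.1,0.034],[0,0,0]],[1,[0.2,0.1,0.037],[0,0,0]],[1,[0.22,0.1,0.04],[0,0,0]],[1,[0.24,0.1,0.044],[0,0,0]],[1,[0.24,0.1,0.044],[0,0,0]]]'; python3 -c "
from h import *
p,d=snapshot('wrist');cv2.imwrite('pics/w3.png',p);print(sense()['tcp_pos'])
p,d=snapshot('side');cv2.imwrite('pics/s3.png',p);np.save('pics/s3.npy',d)
T=casefit([cloud(p,d,camera_info('side'))]);r=cv2.minAreaRect((T[:,:2]*1000).astype(np.float32));print(cv2.boxPoints(r).round(1))"
```

```text
t: 5.35
tcp_pos: [0.5282, -0.0289, 0.0484]
tool_rot: [0.995, 0.057, 0.086, -0.004]
force: [-5.3, -3.3, 0.5]
finger_gap: 0.001
[ 0.52827242 -0.02888577  0.04835368]
[[499.8 155.6]
 [504.9 -42.8]
 [657.7 -38.8]
 [652.6 159.6]]
```

View pics/w3.png

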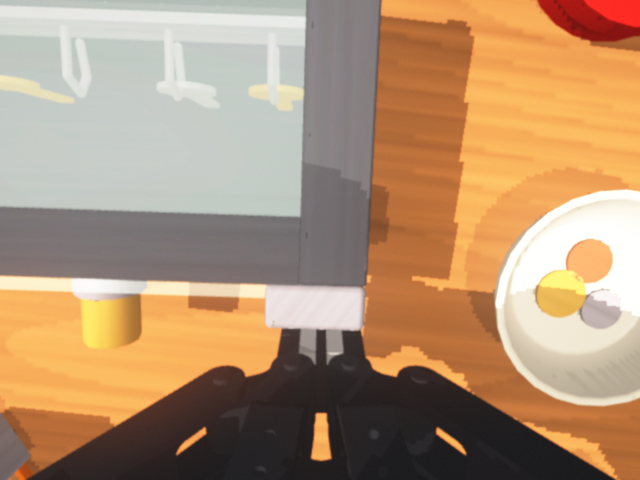

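```bash
cat >> h.py <<'E'
def caseR(a,b,ci):
    "front edge pixels of right post (inner a, outer b): origin estimate"
    A=ray(a,ci,.081)[:2];B=ray(b,ci,.081)[:2];print("post corners",A.round(4),B.round(4))
E
python3 - <<'E'
from h import *
ci=camera_info("wrist")
caseR((266,327),(362,329),ci)
# case right edge at top rim z=.085
a=ray((378,10),ci,.085);b=ray((366,282),ci,.085);print(a,b,"yaw from side edge",np.degrees(np.arctan2(*(a-b)[[1,0]])))
a=ray((2,273),ci,.085);b=ray((298,284),ci,.085);print("yaw front",np.degrees(np.arctan2(*(a-b)[[1,0]]))-90)
E
```

```text
post corners [ 0.5361 -0.0106] [ 0.5388 -0.04  ]
[ 0.62869789 -0.03208247  0.085     ] [ 0.55477988 -0.03870191  0.085     ] yaw from side edge 5.117249835027171
yaw front 4.3805456597999495
```

```bash
python3 -m inch '[[1,[-0.25,0,-0.05],[0,0,0]],[1,[-0.2,0,-0.35],[0,0,0]],[1,[-0.18,0,-0.65],[0,0,0]],[1,[-0.18,-0.4,-0.65],[0,0,0]],[1,[-0.18,-0.8,-0.65],[0,0,0]],[1,[-0.18,-0.8,-0.65],[0,0,0]]]'; python3 -c "
from h import *
rel([.490,.134,.1],6.6,10);rel([.490,.134,.043],6.6,10)"
```

```text
t: 6.05
tcp_pos: [0.4908, 0.0509, 0.1101]
tool_rot: [0.994, 0.06, 0.088, -0.004]
force: [-0.2, 0.8, 0.1]
finger_gap: 0.001
pos [0.4908 0.0509 0.1101] F [-0.18  0.84  0.1 ] t 6.05 
shift [ 0.073 -0.826  0.114] turn [ 0.0001 -0.0002  0.0008]
pos [0.4908 0.0509 0.1101] F [-0.18  0.84  0.1 ] t 6.05 
shift [-0.027 -0.827  0.675] turn [ 0.0001 -0.0002  0.0008]
```

```bash
python3 -m inch '[[1,[0.05,-0.4,0],[0,0,0]],[1,[0.06,-0.83,0],[0,0,0]],[1,[0.04,-0.83,0.25],[0,0,0]],[1,[0,-0.83,0.5],[0,0,0]],[1,[-0.02,-0.83,0.67],[0,0,0]],[1,[-0.02,-0.83,0.67],[0,0,0]]]'; python3 -c "
from h import *
p,d=snapshot('wrist');cv2.imwrite('pics/w4.png',p);rel([.525,.134,.043],6.6,10)"
```

```text
t: 6.65
tcp_pos: [0.4917, 0.1306, 0.0412]
tool_rot: [0.995, 0.057, 0.086, -0.004]
force: [0.3, -0.2, -0.7]
finger_gap: -0.0
pos [0.492  0.1306 0.0422] F [ 0.41 -0.27  0.29] t 6.7 
shift [0.328 0.004 0.05 ] turn [ 0.0003  0.     -0.    ]
```

View pics/w4.png

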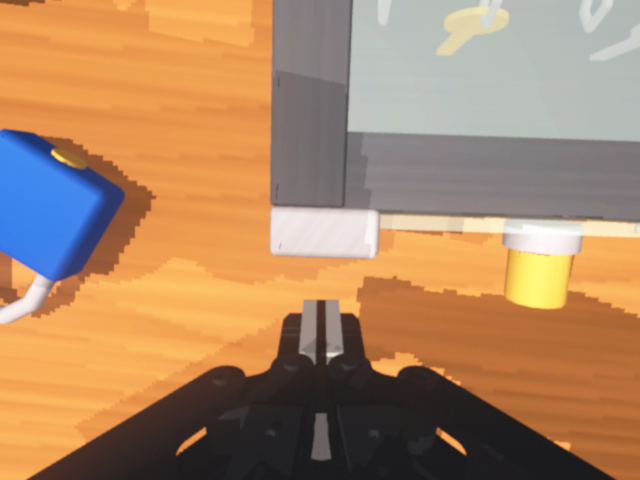

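The fingers are centred on the left post, which spans columns 272–378 with its front edge at row 257.

Run:
```python
from h import *
ci=camera_info("wrist")
caseR((273,256),(377,258),ci)
```

```text
post corners [0.5235 0.1483] [0.5263 0.1189]
```

```bash
python3 -m inch '[[1,[0.1,0,0.017],[0,0,0]],[1,[0.18,0,0.03],[0,0,0]],[1,[0.2,0,0.035],[0,0,0]],[1,[0.22,0,0.038],[0,0,0]],[1,[0.24,0,0.042],[0,0,0]],[1,[0.26,0,0.045],[0,0,0]],[1,[0.28,0,0.049],[0,0,0]],[1,[0.3,0,0.052],[0,0,0]],[1,[0.32,0,0.056],[0,0,0]],[1,[0.34,0,0.059],[0,0,0]],[1,[0.36,0,0.063],[0,0,0]],[1,[0.38,0,0.067],[0,0,0]],[1,[0.4,0,0.07],[0,0,0]],[1,[0.42,0,0.074],[0,0,0]],[1,[0.42,0,0.074],[0,0,0]]]'; python3 -c "
from h import *
p,d=snapshot('wrist');cv2.imwrite('pics/w5.png',p);print(sense()['tcp_pos'])"
```

```text
t: 8.2
tcp_pos: [0.5296, 0.1363, 0.0422]
tool_rot: [0.995, 0.058, 0.083, -0.004]
force: [-5.7, 1.8, 2.5]
finger_gap: 0.003
[0.5296015  0.1363496  0.04214049]
```

View pics/w5.png

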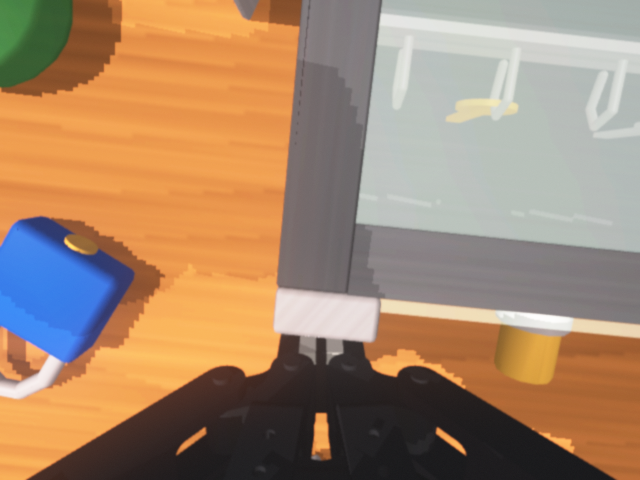

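```bash
cat >> h.py <<'E'
BR=np.array([.705,.074]);BY=np.radians(6.65)
def pose(side,a,b,l1,l2):
    "a,b: post front edge px (left,right); l1,l2: px along top front rim line or None"
    ci=camera_info("wrist")
    A=ray(a,ci,.081)[:2];B=ray(b,ci,.081)[:2]
    yaw=np.arctan2(*(A-B)[[1,0]])-np.pi/2
    if l1 is not None:
        p=ray(l1,ci,.085)[:2];q=ray(l2,ci,.085)[:2];y2=np.arctan2(*(p-q)[[1,0]])-np.pi/2
        print("yaw post",np.degrees(yaw).round(1),"rim",np.degrees(y2).round(1));yaw=y2
    P=(A+B)/2;ex=np.array([np.cos(yaw),np.sin(yaw)]);ey=np.array([-ex[1],ex[0]])
    s=1 if side=="L" else -1
    o=P+.06*ex-s*.08*ey
    bx=np.array([np.cos(BY),np.sin(BY)]);by=np.array([-bx[1],bx[0]])
    f=lambda X:((X-BR)@bx*1000, (X-BR)@by*1000)
    print("origin",o.round(4),"in bracket",np.round(f(o),1),"rearL",np.round(f(o+.06*ex+.095*ey),1),"rearR",np.round(f(o+.06*ex-.095*ey),1))
    print("postL",(o-.06*ex+.08*ey).round(4),"postR",(o-.06*ex-.08*ey).round(4))
E
python3 - <<'E'
from h import *
pose("L",(276,331),(376,341),(355,298),(638,325))
E
python3 -m inch '[[1,[-0.25,0,-0.05],[0,0,0]],[1,[-0.2,0,-0.35],[0,0,0]],[1,[-0.18,0,-0.65],[0,0,0]],[1,[-0.18,0.4,-0.65],[0,0,0]],[1,[-0.18,0.8,-0.65],[0,0,0]],[1,[-0.18,0.8,-0.65],[0,0,0]]]'
```

```text
yaw post 0.6 rim 1.0
origin [0.6008 0.0573] in bracket [-105.5   -4.5] rearL [-36.3  84.1] rearR [ -55.2 -105. ]
postL [0.5394 0.1363] postR [ 0.5421 -0.0237]
t: 8.85
tcp_pos: [0.5165, 0.0494, 0.1049]
tool_rot: [0.994, 0.055, 0.089, -0.003]
force: [0.6, -0.2, -0.1]
finger_gap: 0.001
```

```bash
python3 -c "
from h import *
rel([.510,-.027,.1],6.6,10);rel([.510,-.027,.045],6.6,10)"
```

```text
pos [0.5165 0.0494 0.1049] F [ 0.64 -0.19 -0.07] t 8.85 
shift [-0.156  0.752  0.024] turn [ 0.0007 -0.0007 -0.0007]
pos [0.5165 0.0494 0.1049] F [ 0.64 -0.19 -0.07] t 8.85 
shift [-0.254  0.749  0.565] turn [ 0.0007 -0.0007 -0.0007]
```

```bash
python3 -m inch '[[1,[-0.15,0.4,0],[0,0,0]],[1,[-0.16,0.75,0],[0,0,0]],[1,[-0.2,0.75,0.25],[0,0,0]],[1,[-0.24,0.75,0.5],[0,0,0]],[1,[-0.25,0.75,0.565],[0,0,0]],[1,[-0.25,0.75,0.565],[0,0,0]]]'; python3 -m inch '[[1,[0.09,0,0.016],[0,0,0]],[1,[0.17,0,0.03],[0,0,0]],[1,[0.19,0,0.034],[0,0,0]],[1,[0.21,0,0.037],[0,0,0]],[1,[0.23,0,0.04],[0,0,0]],[1,[0.25,0,0.044],[0,0,0]],[1,[0.27,0,0.048],[0,0,0]],[1,[0.29,0,0.051],[0,0,0]],[1,[0.31,0,0.054],[0,0,0]],[1,[0.33,0,0.058],[0,0,0]],[1,[0.35,0,0.061],[0,0,0]],[1,[0.37,0,0.065],[0,0,0]],[1,[0.39,0,0.068],[0,0,0]],[1,[0.41,0,0.072],[0,0,0]],[1,[0.43,0,0.075],[0,0,0]],[1,[0.45,0,0.079],[0,0,0]],[1,[0.47,0,0.083],[0,0,0]],[1,[0.47,0,0.083],[0,0,0]]]'; python3 -c "
from h import *
p,d=snapshot('wrist');cv2.imwrite('pics/w6.png',p);print(sense()['tcp_pos'])"
```

```text
t: 9.45
tcp_pos: [0.5073, -0.0225, 0.0433]
tool_rot: [0.995, 0.058, 0.086, -0.005]
force: [-0.5, 1.4, 0.7]
finger_gap: -0.001
t: 11.25
tcp_pos: [0.5527, -0.0174, 0.0436]
tool_rot: [0.995, 0.058, 0.084, -0.005]
force: [-5.3, -2.0, 2.1]
finger_gap: -0.001
[ 0.55273377 -0.01744726  0.04358453]
```

View pics/w6.png

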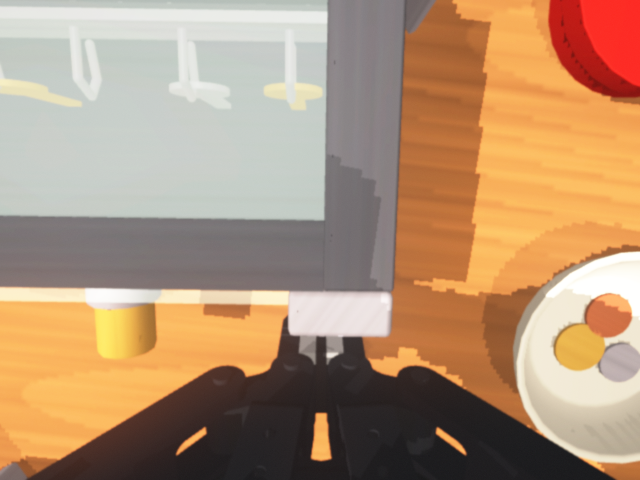

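Run:
```python
from h import *
pose("R",(290,332),(389,335),(2,286),(324,291))
p,d=snapshot('scene');cv2.imwrite('pics/sc6.png',cv2.resize(p[180:330,240:480],None,fx=3.2,fy=3.2))
```

```text
yaw post 4.8 rim 5.7
origin [0.6148 0.0641] in bracket [-90.7   0.6] rearL [-29.1  94.6] rearR [-32.3 -95.4]
postL [0.5472 0.1378] postR [ 0.5631 -0.0214]
```

View pics/sc6.png

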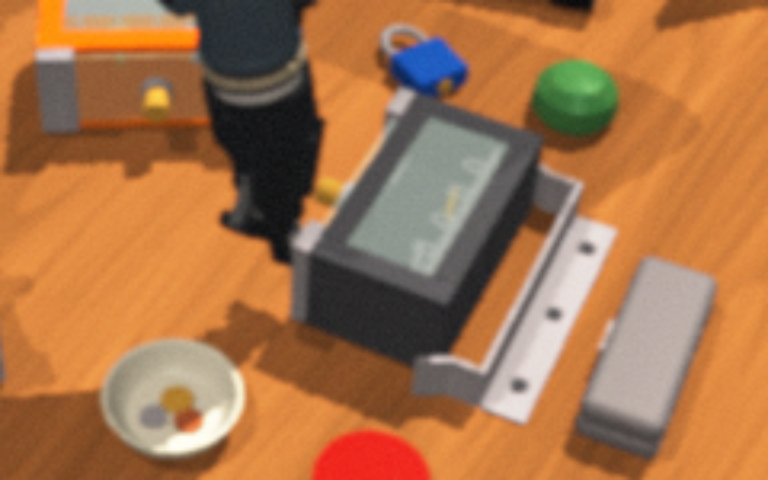

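Square and centred, about 30 mm from the stop. I'll use smaller alternate pushes from here.

```bash
python3 -m inch '[[1,[-0.3,0,-0.06],[0,0,0]],[1,[-0.25,0,-0.35],[0,0,0]],[1,[-0.23,0,-0.65],[0,0,0]],[1,[-0.23,-0.4,-0.65],[0,0,0]],[1,[-0.23,-0.8,-0.65],[0,0,0]],[1,[-0.23,-0.8,-0.65],[0,0,0]]]'; python3 -c "
from h import *
rel([.520,.137,.043],6.6,10)"
```

```text
t: 11.95
tcp_pos: [0.5106, 0.0615, 0.1042]
tool_rot: [0.994, 0.06, 0.086, -0.005]
force: [-0.6, -0.8, 0.3]
finger_gap: -0.0
pos [0.5106 0.0615 0.1042] F [-0.61 -0.79  0.29] t 11.95 
shift [ 0.075 -0.739  0.634] turn [0.     0.0002 0.0008]
```

```bash
python3 -m inch '[[1,[0.1,-0.4,0],[0,0,0]],[1,[0.16,-0.74,0],[0,0,0]],[1,[0.13,-0.74,0.25],[0,0,0]],[1,[0.09,-0.74,0.5],[0,0,0]],[1,[0.075,-0.74,0.63],[0,0,0]],[1,[0.075,-0.74,0.63],[0,0,0]]]'; python3 -m inch '[[1,[0.08,0,0.014],[0,0,0]],[1,[0.14,0,0.024],[0,0,0]],[1,[0.16,0,0.028],[0,0,0]],[1,[0.18,0,0.032],[0,0,0]],[1,[0.2,0,0.035],[0,0,0]],[1,[0.22,0,0.039],[0,0,0]],[1,[0.24,0,0.042],[0,0,0]],[1,[0.26,0,0.046],[0,0,0]],[1,[0.28,0,0.049],[0,0,0]],[1,[0.28,0,0.049],[0,0,0]]]'; python3 -c "
from h import *
p,d=snapshot('wrist');cv2.imwrite('pics/w7.png',p);print(sense()['tcp_pos'])"
```

```text
t: 12.55
tcp_pos: [0.5213, 0.1329, 0.0414]
tool_rot: [0.995, 0.057, 0.085, -0.004]
force: [-1.1, -0.1, 0.4]
finger_gap: -0.002
t: 13.55
tcp_pos: [0.5475, 0.1372, 0.0432]
tool_rot: [0.995, 0.058, 0.084, -0.004]
force: [-6.2, 0.9, 1.9]
finger_gap: 0.002
[0.54747177 0.13718053 0.04315902]
```

View pics/w7.png

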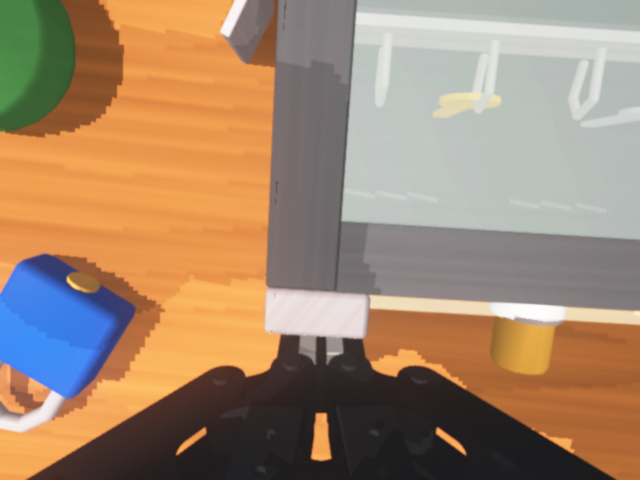

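```bash
python3 - <<'E'
from h import *
pose("L",(267,331),(367,338),(340,293),(638,311))
E
python3 -m inch '[[1,[-0.3,0,-0.06],[0,0,0]],[1,[-0.25,0,-0.35],[0,0,0]],[1,[-0.23,0,-0.65],[0,0,0]],[1,[-0.23,0.4,-0.65],[0,0,0]],[1,[-0.23,0.8,-0.65],[0,0,0]],[1,[-0.23,0.8,-0.65],[0,0,0]]]'
python3 -c "
from h import *
rel([.530,-.025,.043],6.6,10)"
```

```text
yaw post 2.4 rim 3.0
origin [0.6211 0.0631] in bracket [-84.6  -1.1] rearL [-18.7  89.9] rearR [-30.8 -99.7]
postL [0.5569 0.1398] postR [ 0.5654 -0.02  ]
t: 14.2
tcp_pos: [0.5292, 0.0495, 0.105]
tool_rot: [0.994, 0.055, 0.091, -0.003]
force: [0.9, -0.8, 0.4]
finger_gap: 0.004
pos [0.5292 0.0495 0.105 ] F [ 0.88 -0.8   0.38] t 14.2 
shift [-0.186  0.738  0.6  ] turn [ 0.0008 -0.0011 -0.0007]
```

```bash
python3 -m inch '[[1,[-0.15,0.4,0],[0,0,0]],[1,[-0.16,0.74,0],[0,0,0]],[1,[-0.17,0.74,0.25],[0,0,0]],[1,[-0.18,0.74,0.5],[0,0,0]],[1,[-0.19,0.74,0.6],[0,0,0]],[1,[-0.19,0.74,0.6],[0,0,0]]]'; python3 -m inch '[[1,[0.1,0,0.018],[0,0,0]],[1,[0.2,0,0.036],[0,0,0]],[1,[0.22,0,0.039],[0,0,0]],[1,[0.24,0,0.042],[0,0,0]],[1,[0.26,0,0.046],[0,0,0]],[1,[0.28,0,0.049],[0,0,0]],[1,[0.3,0,0.053],[0,0,0]],[1,[0.32,0,0.056],[0,0,0]],[1,[0.34,0,0.06],[0,0,0]],[1,[0.36,0,0.063],[0,0,0]],[1,[0.38,0,0.067],[0,0,0]],[1,[0.4,0,0.07],[0,0,0]],[1,[0.42,0,0.074],[0,0,0]],[1,[0.42,0,0.074],[0,0,0]]]'; python3 -c "
from h import *
p,d=snapshot('wrist');cv2.imwrite('pics/w8.png',p);print(sense()['tcp_pos'])"
```

```text
t: 14.8
tcp_pos: [0.5258, -0.0205, 0.0401]
tool_rot: [0.995, 0.058, 0.086, -0.004]
force: [-0.3, 0.2, 0.3]
finger_gap: -0.0
t: 16.2
tcp_pos: [0.5659, -0.016, 0.0405]
tool_rot: [0.995, 0.058, 0.084, -0.005]
force: [-4.7, -2.2, 2.1]
finger_gap: -0.003
[ 0.56587432 -0.01599715  0.04047668]
```

View pics/w8.png

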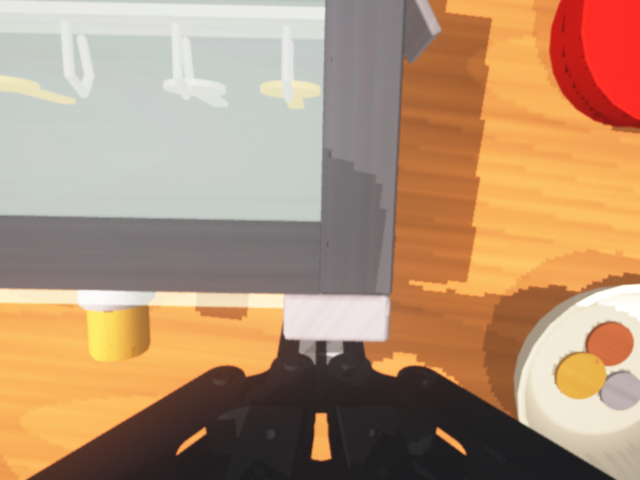

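```bash
python3 - <<'E'
from h import *
pose("R",(285,336),(387,340),(2,288),(318,293))
E
python3 -m inch '[[1,[-0.3,0,-0.06],[0,0,0]],[1,[-0.25,0,-0.35],[0,0,0]],[1,[-0.23,0,-0.65],[0,0,0]],[1,[-0.23,-0.4,-0.65],[0,0,0]],[1,[-0.23,-0.8,-0.65],[0,0,0]],[1,[-0.23,-0.8,-0.65],[0,0,0]]]'; python3 -c "
from h import *
rel([.532,.138,.045],6.6,10)"
```

```text
yaw post 4.2 rim 5.7
origin [0.6278 0.0667] in bracket [-77.5   1.7] rearL [-15.9  95.6] rearR [-19.2 -94.3]
postL [0.5602 0.1404] postR [ 0.576  -0.0188]
t: 16.85
tcp_pos: [0.5239, 0.0631, 0.1012]
tool_rot: [0.994, 0.06, 0.086, -0.005]
force: [-0.3, -0.4, 0.3]
finger_gap: -0.004
pos [0.5239 0.0631 0.1012] F [-0.29 -0.35  0.32] t 16.85 
shift [ 0.071 -0.735  0.582] turn [0.0001 0.0002 0.0008]
```

```bash
python3 -m inch '[[1,[0.1,-0.4,0],[0,0,0]],[1,[0.16,-0.74,0],[0,0,0]],[1,[0.13,-0.74,0.25],[0,0,0]],[1,[0.09,-0.74,0.5],[0,0,0]],[1,[0.07,-0.74,0.58],[0,0,0]],[1,[0.07,-0.74,0.58],[0,0,0]]]'; python3 -m inch '[[1,[0.08,0,0.014],[0,0,0]],[1,[0.14,0,0.024],[0,0,0]],[1,[0.16,0,0.028],[0,0,0]],[1,[0.18,0,0.032],[0,0,0]],[1,[0.2,0,0.035],[0,0,0]],[1,[0.22,0,0.039],[0,0,0]],[1,[0.24,0,0.042],[0,0,0]],[1,[0.26,0,0.046],[0,0,0]],[1,[0.28,0,0.049],[0,0,0]],[1,[0.3,0,0.053],[0,0,0]],[1,[0.3,0,0.053],[0,0,0]]]'; python3 -c "
from h import *
p,d=snapshot('wrist');cv2.imwrite('pics/w9.png',p);print(sense()['tcp_pos'])"
```

```text
t: 17.45
tcp_pos: [0.5331, 0.1343, 0.0436]
tool_rot: [0.995, 0.057, 0.086, -0.004]
force: [-0.3, -0.1, 0.4]
finger_gap: 0.007
t: 18.55
tcp_pos: [0.5607, 0.1389, 0.0445]
tool_rot: [0.995, 0.058, 0.084, -0.004]
force: [-6.3, 1.9, 3.8]
finger_gap: -0.003
[0.56074858 0.13891886 0.04450267]
```

View pics/w9.png

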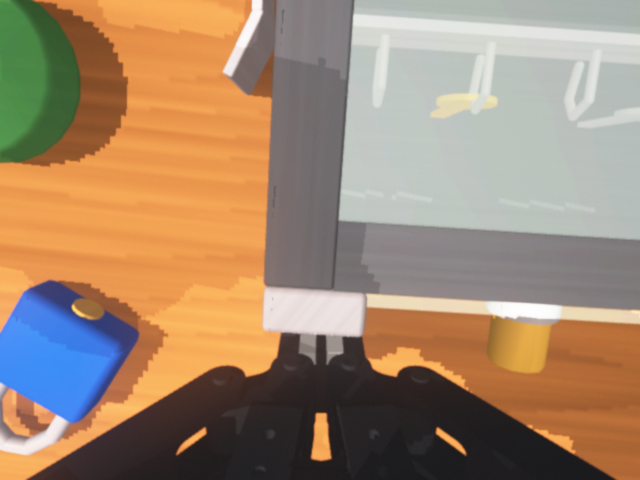

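```bash
python3 - <<'E'
from h import *
pose("L",(265,330),(364,336),(337,291),(638,308))
E
python3 -m inch '[[1,[-0.3,0,-0.06],[0,0,0]],[1,[-0.25,0,-0.35],[0,0,0]],[1,[-0.23,0,-0.65],[0,0,0]],[1,[-0.23,0.4,-0.65],[0,0,0]],[1,[-0.23,0.8,-0.65],[0,0,0]],[1,[-0.23,0.8,-0.65],[0,0,0]]]'
python3 -c "
from h import *
rel([.545,-.025,.046],6.6,10)"
```

```text
yaw post 2.9 rim 3.3
origin [0.6345 0.0658] in bracket [-71.   0.] rearL [-5.5 91.3] rearR [-16.7 -98.3]
postL [0.5701 0.1423] postR [ 0.5791 -0.0175]
t: 19.2
tcp_pos: [0.5426, 0.0512, 0.1064]
tool_rot: [0.994, 0.055, 0.09, -0.003]
force: [0.6, 0.4, 0.3]
finger_gap: -0.0
pos [0.5426 0.0512 0.1064] F [0.57 0.45 0.27] t 19.2 
shift [-0.168  0.757  0.586] turn [ 0.0008 -0.0009 -0.0007]
```

```bash
python3 -m inch '[[1,[-0.15,0.4,0],[0,0,0]],[1,[-0.15,0.76,0],[0,0,0]],[1,[-0.16,0.76,0.25],[0,0,0]],[1,[-0.16,0.76,0.5],[0,0,0]],[1,[-0.17,0.76,0.56],[0,0,0]],[1,[-0.17,0.76,0.56],[0,0,0]]]'; python3 -m inch '[[1,[0.1,0,0.018],[0,0,0]],[1,[0.2,0,0.036],[0,0,0]],[1,[0.22,0,0.039],[0,0,0]],[1,[0.24,0,0.042],[0,0,0]],[1,[0.26,0,0.046],[0,0,0]],[1,[0.28,0,0.049],[0,0,0]],[1,[0.3,0,0.053],[0,0,0]],[1,[0.32,0,0.056],[0,0,0]],[1,[0.34,0,0.06],[0,0,0]],[1,[0.36,0,0.063],[0,0,0]],[1,[0.38,0,0.067],[0,0,0]],[1,[0.4,0,0.07],[0,0,0]],[1,[0.4,0,0.07],[0,0,0]]]'; python3 -c "
from h import *
p,d=snapshot('wrist');cv2.imwrite('pics/w10.png',p);print(sense()['tcp_pos'])"
```

```text
t: 19.8
tcp_pos: [0.541, -0.0207, 0.0464]
tool_rot: [0.995, 0.058, 0.086, -0.004]
force: [-0.6, 0.5, -0.7]
finger_gap: -0.001
t: 21.1
tcp_pos: [0.5792, -0.0165, 0.0465]
tool_rot: [0.995, 0.058, 0.084, -0.005]
force: [-4.7, -2.6, 2.0]
finger_gap: -0.001
[ 0.57923188 -0.01656983  0.04651851]
```

View pics/w10.png

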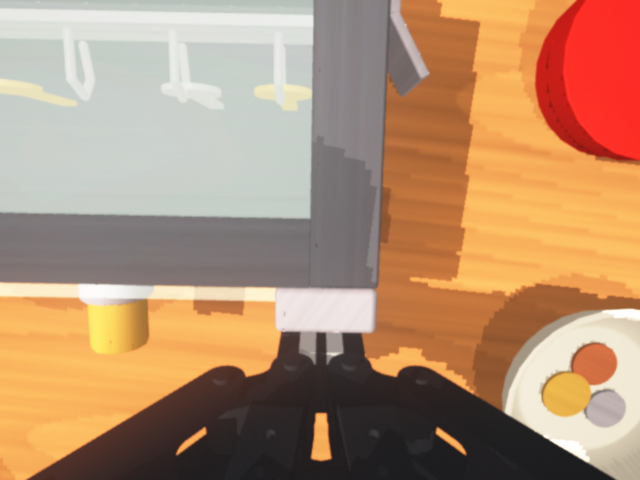

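```bash
python3 - <<'E'
from h import *
pose("R",(277,329),(375,331),(2,283),(310,288))
E
python3 -m inch '[[1,[-0.3,0,-0.06],[0,0,0]],[1,[-0.25,0,-0.35],[0,0,0]],[1,[-0.23,0,-0.65],[0,0,0]],[1,[-0.23,-0.4,-0.65],[0,0,0]],[1,[-0.23,-0.8,-0.65],[0,0,0]],[1,[-0.23,-0.8,-0.65],[0,0,0]]]'; python3 -c "
from h import *
rel([.542,.139,.045],6.6,10)
p,d=snapshot('scene');cv2.imwrite('pics/sc11.png',cv2.resize(p[180:330,280:480],None,fx=4,fy=4,interpolation=3))
p,d=snapshot('side');cv2.imwrite('pics/si11.png',cv2.resize(p[170:300,190:390],None,fx=4,fy=4,interpolation=3))"
```

```text
yaw post 5.4 rim 5.6
origin [0.6408 0.0689] in bracket [-64.3   2.4] rearL [-2.7 96.3] rearR [ -6.  -93.7]
postL [0.5733 0.1426] postR [ 0.589  -0.0166]
t: 21.75
tcp_pos: [0.5371, 0.0627, 0.1073]
tool_rot: [0.994, 0.06, 0.086, -0.005]
force: [-0.5, -0.2, -0.8]
finger_gap: -0.0
pos [0.5371 0.0627 0.1073] F [-0.51 -0.24 -0.75] t 21.75 
shift [ 0.03  -0.752  0.637] turn [0.     0.0002 0.0008]
```

View pics/sc11.png

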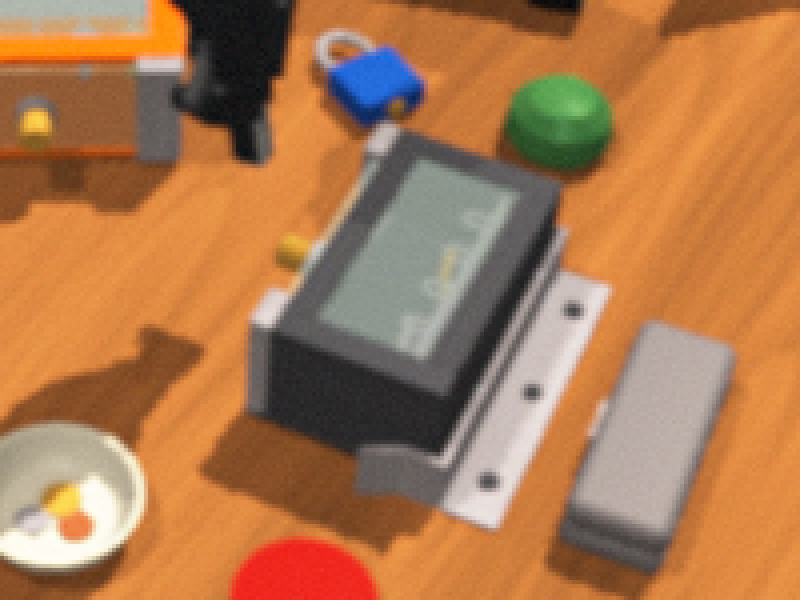

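View pics/si11.png

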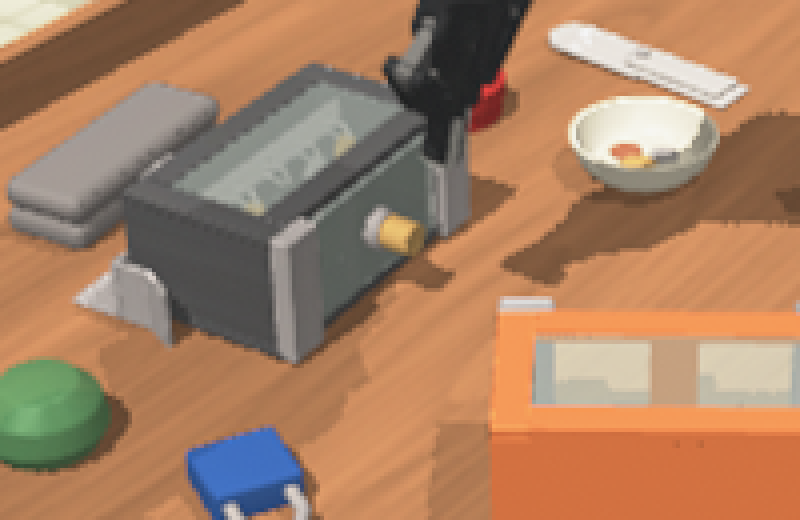

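```bash
python3 -m inch '[[1,[0.1,-0.4,0],[0,0,0]],[1,[0.14,-0.75,0],[0,0,0]],[1,[0.1,-0.75,0.25],[0,0,0]],[1,[0.05,-0.75,0.5],[0,0,0]],[1,[0.03,-0.75,0.63],[0,0,0]],[1,[0.03,-0.75,0.63],[0,0,0]]]'; python3 -m inch '[[1,[0.08,0,0.014],[0,0,0]],[1,[0.16,0,0.028],[0,0,0]],[1,[0.18,0,0.032],[0,0,0]],[1,[0.2,0,0.035],[0,0,0]],[1,[0.21,0,0.037],[0,0,0]],[1,[0.22,0,0.039],[0,0,0]],[1,[0.23,0,0.04],[0,0,0]],[1,[0.24,0,0.042],[0,0,0]],[1,[0.25,0,0.044],[0,0,0]]]'
```

```text
t: 22.45
tcp_pos: [0.5433, 0.1339, 0.0434]
tool_rot: [0.995, 0.057, 0.085, -0.004]
force: [-0.2, -0.5, -0.1]
finger_gap: -0.003
t: 23.35
tcp_pos: [0.5657, 0.138, 0.0449]
tool_rot: [0.995, 0.058, 0.084, -0.004]
force: [-7.6, -1.0, 5.3]
finger_gap: 0.0
```

```bash
python3 -m inch '[[1,[0.01,0,0.002],[0,0,0]],[1,[0.02,0,0.004],[0,0,0]],[1,[0.03,0,0.006],[0,0,0]]]';  python3 -m inch '[[1,[0.01,0,0.002],[0,0,0]],[1,[0.02,0,0.004],[0,0,0]]]'; python3 -c "
from h import *
p,d=snapshot('wrist');cv2.imwrite('pics/w12.png',p);print(sense()['tcp_pos'])"
```

```text
t: 23.65
tcp_pos: [0.5662, 0.1383, 0.0443]
tool_rot: [0.995, 0.058, 0.081, -0.004]
force: [-12.4, -2.5, 7.6]
finger_gap: -0.003
t: 23.85
tcp_pos: [0.5663, 0.1384, 0.0439]
tool_rot: [0.995, 0.058, 0.079, -0.004]
force: [-15.2, -2.4, 9.3]
finger_gap: 0.002
[0.56627944 0.13835263 0.04386893]
```

View pics/w12.png

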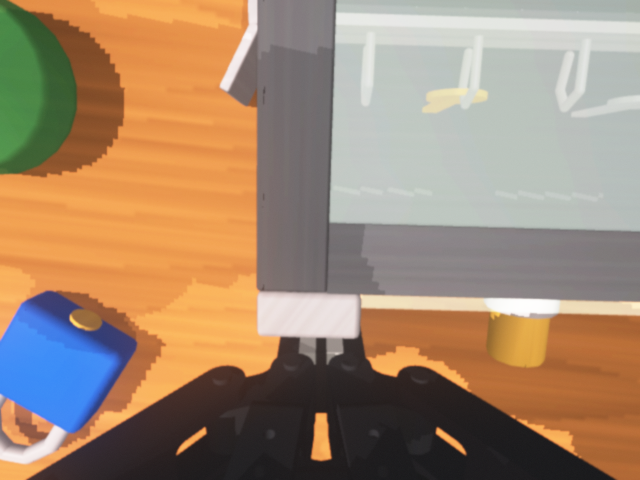

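```bash
python3 - <<'E'
from h import *
pose("L",(259,333),(359,337),(328,294),(638,301))
E
python3 -m inch '[[1,[-0.3,0,-0.06],[0,0,0]],[1,[-0.25,0,-0.35],[0,0,0]],[1,[-0.23,0,-0.65],[0,0,0]],[1,[-0.23,0.4,-0.65],[0,0,0]],[1,[-0.23,0.8,-0.65],[0,0,0]],[1,[-0.23,0.8,-0.65],[0,0,0]]]'
python3 -c "
from h import *
rel([.555,-.025,.045],6.6,10)"
```

```text
yaw post 4.2 rim 5.3
origin [0.6426 0.0692] in bracket [-62.5   2.5] rearL [-0.3 96.1] rearR [ -4.8 -93.9]
postL [0.5755 0.1434] postR [ 0.5902 -0.016 ]
t: 24.5
tcp_pos: [0.553, 0.0514, 0.1066]
tool_rot: [0.994, 0.055, 0.09, -0.003]
force: [0.4, -0.0, -0.0]
finger_gap: -0.001
pos [0.553  0.0514 0.1066] F [ 0.38 -0.02 -0.04] t 24.5 
shift [-0.174  0.759  0.598] turn [ 0.0008 -0.001  -0.0006]
```

```bash
python3 -m inch '[[1,[-0.15,0.4,0],[0,0,0]],[1,[-0.15,0.76,0],[0,0,0]],[1,[-0.16,0.76,0.25],[0,0,0]],[1,[-0.16,0.76,0.5],[0,0,0]],[1,[-0.17,0.76,0.58],[0,0,0]],[1,[-0.17,0.76,0.58],[0,0,0]]]'; python3 -m inch '[[1,[0.1,0,0.018],[0,0,0]],[1,[0.2,0,0.036],[0,0,0]],[1,[0.22,0,0.039],[0,0,0]],[1,[0.24,0,0.042],[0,0,0]],[1,[0.25,0,0.044],[0,0,0]],[1,[0.26,0,0.046],[0,0,0]],[1,[0.27,0,0.047],[0,0,0]],[1,[0.28,0,0.049],[0,0,0]],[1,[0.29,0,0.051],[0,0,0]],[1,[0.3,0,0.053],[0,0,0]],[1,[0.31,0,0.054],[0,0,0]],[1,[0.32,0,0.056],[0,0,0]]]'; python3 -m inch '[[1,[0.01,0,0.002],[0,0,0]],[1,[0.02,0,0.004],[0,0,0]]]'
```

```text
t: 25.1
tcp_pos: [0.5515, -0.0205, 0.0444]
tool_rot: [0.995, 0.058, 0.086, -0.004]
force: [-0.8, 0.6, -0.1]
finger_gap: -0.001
t: 26.3
tcp_pos: [0.581, -0.0173, 0.045]
tool_rot: [0.995, 0.058, 0.084, -0.005]
force: [-7.2, -3.2, 4.3]
finger_gap: 0.002
t: 26.5
tcp_pos: [0.5832, -0.0173, 0.0449]
tool_rot: [0.995, 0.058, 0.084, -0.005]
force: [-6.4, -4.6, 3.8]
finger_gap: -0.001
```

Still moving at about 6 N. I'll keep going gently.

```bash
python3 -m inch '[[1,[0.01,0,0.002],[0,0,0]],[1,[0.02,0,0.004],[0,0,0]]]'; python3 -m inch '[[1,[0.01,0,0.002],[0,0,0]],[1,[0.02,0,0.004],[0,0,0]]]';python3 -m inch '[[1,[0.01,0,0.002],[0,0,0]]]'
```

```text
t: 26.7
tcp_pos: [0.585, -0.0171, 0.0449]
tool_rot: [0.995, 0.058, 0.084, -0.005]
force: [-8.7, -5.3, 6.7]
finger_gap: 0.003
t: 26.9
tcp_pos: [0.585, -0.0166, 0.0444]
tool_rot: [0.995, 0.058, 0.082, -0.005]
force: [-12.6, -7.2, 7.1]
finger_gap: -0.003
t: 27.0
tcp_pos: [0.585, -0.0163, 0.0443]
tool_rot: [0.995, 0.058, 0.081, -0.005]
force: [-12.7, -6.6, 8.5]
finger_gap: 0.002
```

```bash
python3 -m inch '[[1,[-0.3,0,-0.06],[0,0,0]],[1,[-0.25,0,-0.35],[0,0,0]],[1,[-0.25,0,-0.65],[0,0,0]],[1,[-0.25,0,-1],[0,0,0]],[1,[-0.25,0,-1],[0,0,0]]]';  python3 - <<'E'
from h import *
p,d=snapshot('scene');cv2.imwrite('pics/sc13.png',cv2.resize(p[180:330,280:480],None,fx=4,fy=4,interpolation=3))
p,d=snapshot('wrist');cv2.imwrite('pics/w13.png',p)
E
```

```text
t: 27.5
tcp_pos: [0.5522, -0.0219, 0.1438]
tool_rot: [0.994, 0.057, 0.092, -0.003]
force: [0.4, -0.7, -0.2]
finger_gap: 0.002
```

View pics/sc13.png

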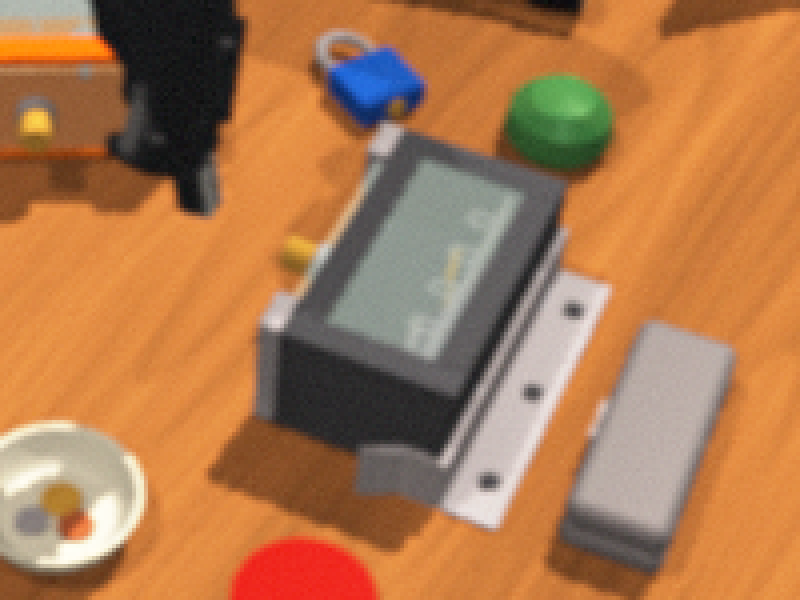

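View pics/w13.png

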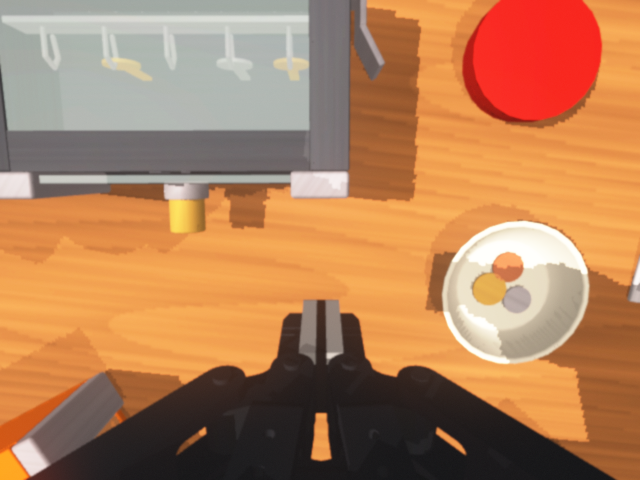

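Run:
```python
from h import *
ci=camera_info("wrist")
print(ray((2,198),ci,.081),ray((36,198),ci,.081),ray((291,197),ci,.081),ray((347,197),ci,.081))
pose("R",(291,197),(347,197),(10,169),(308,170))
print("lock",ray((187,232),ci,.045))
rel([.552,.138,.11],6.6,10);rel([.552,.138,.043],6.6,10)
```

```text
[0.5750336  0.14621109 0.081     ] [0.5770273  0.12892782 0.081     ] [ 0.59252477 -0.00094456  0.081     ] [ 0.59582343 -0.02953834  0.081     ]
yaw post 6.6 rim 6.4
origin [0.6449 0.071 ] in bracket [-60.1   3.9] rearL [ 0.3 98.7] rearR [ -0.5 -91.3]
postL [0.5763 0.1438] postR [ 0.5942 -0.0152]
lock [0.56185031 0.06174781 0.045     ]
pos [ 0.5504 -0.0214  0.1406] F [-0.73 -0.76 -0.19] t 27.6 
shift [ 0.143 -1.582  0.331] turn [ 0.0005 -0.0005  0.0001]
pos [ 0.5504 -0.0214  0.1406] F [-0.73 -0.76 -0.19] t 27.6 
shift [ 0.025 -1.584  0.991] turn [ 0.0005 -0.0005  0.0001]
```

The estimate says home. I'll press the left post again to confirm it seats.

```bash
python3 -m inch '[[1,[0,-0.4,0],[0,0,0]],[1,[0,-0.8,0],[0,0,0]],[1,[0,-0.8,0],[0,0,0]]]'; python3 -m inch '[[1,[0,-0.4,0.2],[0,0,0]],[1,[0,-0.78,0.5],[0,0,0]],[1,[0.01,-0.78,0.9],[0,0,0]],[1,[0.025,-0.78,0.98],[0,0,0]],[1,[0.025,-0.78,0.98],[0,0,0]]]'; python3 -m inch '[[1,[0.06,0,0.01],[0,0,0]],[1,[0.08,0,0.014],[0,0,0]],[1,[0.1,0,0.017],[0,0,0]],[1,[0.12,0,0.021],[0,0,0]],[1,[0.14,0,0.024],[0,0,0]],[1,[0.15,0,0.026],[0,0,0]],[1,[0.16,0,0.028],[0,0,0]]]'
```

```text
t: 27.9
tcp_pos: [0.5379, 0.0621, 0.1376]
tool_rot: [0.995, 0.06, 0.085, -0.005]
force: [0.2, -0.3, 0.3]
finger_gap: 0.002
t: 28.4
tcp_pos: [0.5501, 0.1372, 0.0411]
tool_rot: [0.995, 0.057, 0.085, -0.004]
force: [0.2, 0.2, 0.8]
finger_gap: 0.004
t: 29.1
tcp_pos: [0.5663, 0.1397, 0.0432]
tool_rot: [0.995, 0.058, 0.086, -0.004]
force: [-2.3, -0.2, 1.5]
finger_gap: 0.004
```

```bash
python3 -m inch '[[1,[0.01,0,0.002],[0,0,0]],[1,[0.02,0,0.004],[0,0,0]]]'; python3 -m inch '[[1,[0.01,0,0.002],[0,0,0]],[1,[0.02,0,0.004],[0,0,0]]]';python3 -m inch '[[1,[0.01,0,0.002],[0,0,0]],[1,[0.02,0,0.003],[0,0,0]],[1,[0.02,0,0.003],[0,0,0]]]'
```

```text
t: 29.3
tcp_pos: [0.5665, 0.1398, 0.0426]
tool_rot: [0.995, 0.058, 0.084, -0.004]
force: [-6.5, -1.2, 3.9]
finger_gap: 0.002
t: 29.5
tcp_pos: [0.5665, 0.1399, 0.0422]
tool_rot: [0.995, 0.058, 0.082, -0.004]
force: [-9.2, -3.2, 6.3]
finger_gap: -0.001
t: 29.8
tcp_pos: [0.5665, 0.1401, 0.0419]
tool_rot: [0.995, 0.058, 0.08, -0.004]
force: [-10.7, -1.8, 6.8]
finger_gap: 0.001
```

Left is firm at 10.7 N with no movement. The z force shows the finger bearing down, which could be sticking the case, so I'll ease upward while pressing to rule that out.

```bash
python3 -m inch '[[1,[0.002,0,-0.01],[0,0,0]],[1,[0.004,0,-0.02],[0,0,0]],[1,[0.006,0,-0.03],[0,0,0]],[1,[0.008,0,-0.04],[0,0,0]]]'; python3 -m inch '[[1,[0.012,0,-0.01],[0,0,0]],[1,[0.022,0,-0.01],[0,0,0]],[1,[0.022,0,-0.01],[0,0,0]]]'
```

```text
t: 30.2
tcp_pos: [0.5664, 0.1402, 0.0443]
tool_rot: [0.995, 0.058, 0.08, -0.004]
force: [-6.7, -0.9, -4.9]
finger_gap: -0.004
t: 30.5
tcp_pos: [0.5665, 0.1404, 0.045]
tool_rot: [0.995, 0.058, 0.078, -0.004]
force: [-9.5, -0.6, -4.9]
finger_gap: -0.001
```

```bash
python3 -m inch '[[1,[-0.3,0,-0.06],[0,0,0]],[1,[-0.25,0,-0.35],[0,0,0]],[1,[-0.23,0,-0.65],[0,0,0]],[1,[-0.23,0.4,-0.65],[0,0,0]],[1,[-0.23,0.8,-0.65],[0,0,0]],[1,[-0.23,0.8,-0.65],[0,0,0]]]'
python3 -c "
from h import *
rel([.570,-.020,.043],6.6,10)"
```

```text
t: 31.1
tcp_pos: [0.5534, 0.0534, 0.1097]
tool_rot: [0.994, 0.055, 0.09, -0.003]
force: [-0.6, -0.3, 0.4]
finger_gap: -0.002
pos [0.5534 0.0534 0.1097] F [-0.63 -0.3   0.42] t 31.1 
shift [-0.037  0.746  0.674] turn [ 0.0008 -0.0008 -0.0006]
```

```bash
python3 -m inch '[[1,[-0.1,0.4,0],[0,0,0]],[1,[-0.1,0.74,0],[0,0,0]],[1,[-0.1,0.74,0.25],[0,0,0]],[1,[-0.07,0.74,0.5],[0,0,0]],[1,[-0.04,0.74,0.67],[0,0,0]],[1,[-0.04,0.74,0.67],[0,0,0]]]'; python3 -m inch '[[1,[0.08,0,0.014],[0,0,0]],[1,[0.1,0,0.018],[0,0,0]],[1,[0.12,0,0.021],[0,0,0]],[1,[0.14,0,0.025],[0,0,0]],[1,[0.15,0,0.026],[0,0,0]],[1,[0.16,0,0.028],[0,0,0]],[1,[0.17,0,0.028],[0,0,0]]]'; python3 -m inch '[[1,[0.012,0,-0.01],[0,0,0]],[1,[0.02,0,-0.02],[0,0,0]],[1,[0.03,0,-0.02],[0,0,0]],[1,[0.03,0,-0.02],[0,0,0]]]'; python3 -m inch '[[1,[0.012,0,-0.01],[0,0,0]],[1,[0.02,0,-0.01],[0,0,0]],[1,[0.03,0,-0.01],[0,0,0]],[1,[0.03,0,-0.01],[0,0,0]]]'
```

```text
t: 31.7
tcp_pos: [0.5666, -0.0149, 0.0402]
tool_rot: [0.995, 0.058, 0.086, -0.004]
force: [-0.6, 0.3, -0.5]
finger_gap: 0.0
t: 32.4
tcp_pos: [0.5838, -0.0134, 0.0426]
tool_rot: [0.995, 0.058, 0.087, -0.004]
force: [0.6, -0.1, 0.4]
finger_gap: 0.003
t: 32.8
tcp_pos: [0.5844, -0.0129, 0.0444]
tool_rot: [0.995, 0.058, 0.085, -0.004]
force: [-4.1, -2.2, -0.0]
finger_gap: 0.003
t: 33.2
tcp_pos: [0.5844, -0.0125, 0.0449]
tool_rot: [0.995, 0.058, 0.082, -0.005]
force: [-9.0, -4.5, -0.5]
finger_gap: 0.004
```

Both ends are seated: no movement at 9–10 N even with lift. Now the lock. I'll retreat and centre on the plunger.

```bash
python3 -m inch '[[1,[-0.3,0,-0.06],[0,0,0]],[1,[-0.5,0,-0.3],[0,0,0]],[1,[-0.5,0,-0.5],[0,0,0]],[1,[-0.5,-0.4,-0.5],[0,0,0]],[1,[-0.5,-0.76,-0.5],[0,0,0]],[1,[-0.5,-0.76,-0.5],[0,0,0]]]'
python3 -c "
from h import *
p,d=snapshot('wrist');cv2.imwrite('pics/w14.png',p)
rel([.530,.058,.043],6.6,10)"
```

```text
t: 33.8
tcp_pos: [0.5225, 0.0593, 0.0875]
tool_rot: [0.994, 0.06, 0.088, -0.004]
force: [-0.6, 0.1, -1.2]
finger_gap: -0.002
pos [0.5234 0.0579 0.0874] F [ 0.21 -0.48 -1.18] t 33.85 
shift [-0.014  0.005  0.449] turn [ 0.0003 -0.0004  0.0006]
```

View pics/w14.png

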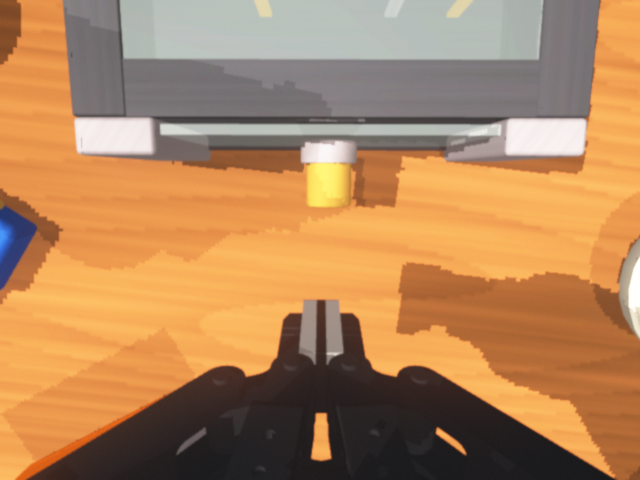

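The plunger is at (329,188), out, and the fingers are at column 321. I'll shift about 3 mm right, descend, and push.

```bash
python3 -m inch '[[1,[-0.03,0.03,0.2],[0,0,0]],[1,[-0.02,0.03,0.4],[0,0,0]],[1,[-0.015,0.03,0.45],[0,0,0]],[1,[-0.015,0.03,0.45],[0,0,0]]]'; python3 -m inch '[[1,[0.06,0,0.01],[0,0,0]],[1,[0.12,0,0.02],[0,0,0]],[1,[0.14,0,0.024],[0,0,0]],[1,[0.16,0,0.028],[0,0,0]],[1,[0.18,0,0.032],[0,0,0]],[1,[0.2,0,0.035],[0,0,0]],[1,[0.22,0,0.038],[0,0,0]],[1,[0.24,0,0.042],[0,0,0]]]'
```

```text
t: 34.25
tcp_pos: [0.5301, 0.053, 0.0417]
tool_rot: [0.995, 0.057, 0.087, -0.004]
force: [-0.4, -0.6, 0.8]
finger_gap: 0.002
t: 35.05
tcp_pos: [0.5538, 0.0566, 0.0423]
tool_rot: [0.995, 0.058, 0.087, -0.004]
force: [0.4, -0.1, 0.0]
finger_gap: -0.0
```

```bash
python3 -m inch '[[1,[0.01,0,0.002],[0,0,0]],[1,[0.02,0,0.004],[0,0,0]],[1,[0.03,0,0.005],[0,0,0]],[1,[0.04,0,0.007],[0,0,0]]]'; python3 -m inch '[[1,[0.01,0,0.002],[0,0,0]],[1,[0.02,0,0.004],[0,0,0]],[1,[0.03,0,0.005],[0,0,0]],[1,[0.04,0,0.007],[0,0,0]]]'
```

```text
t: 35.45
tcp_pos: [0.554, 0.0572, 0.0416]
tool_rot: [0.995, 0.058, 0.083, -0.005]
force: [-7.3, -3.3, 6.3]
finger_gap: 0.0
t: 35.85
tcp_pos: [0.5555, 0.0577, 0.0412]
tool_rot: [0.995, 0.058, 0.081, -0.005]
force: [-11.4, -5.2, 6.9]
finger_gap: -0.003
```

```bash
python3 -m inch '[[1,[0.012,0,0],[0,0,0]],[1,[0.022,0,0],[0,0,0]],[1,[0.032,0,0],[0,0,0]],[1,[0.042,0,0],[0,0,0]]]'; python3 -m inch '[[1,[0.01,0,0.0],[0,0,0]],[1,[0.02,0,0.0],[0,0,0]],[1,[0.03,0,0.005],[0,0,0]]]';python3 -m inch '[[1,[0.01,0,0.002],[0,0,0]],[1,[0.02,0,0.004],[0,0,0]]]'
```

```text
t: 36.25
tcp_pos: [0.5589, 0.0582, 0.0414]
tool_rot: [0.995, 0.058, 0.08, -0.005]
force: [-11.0, -5.9, 4.0]
finger_gap: 0.0
t: 36.55
tcp_pos: [0.5617, 0.0585, 0.0413]
tool_rot: [0.995, 0.058, 0.08, -0.005]
force: [-10.8, -4.0, 5.6]
finger_gap: 0.0
t: 36.75
tcp_pos: [0.5621, 0.0587, 0.0412]
tool_rot: [0.995, 0.058, 0.078, -0.005]
force: [-16.1, -7.8, 9.8]
finger_gap: 0.003
```

Travel is about 8.1 mm and the force is jumping, so it's at its end. I'll press a little further to confirm.

```bash
python3 -m inch '[[1,[0.01,0,0.002],[0,0,0]],[1,[0.02,0,0.002],[0,0,0]],[1,[0.03,0,0.002],[0,0,0]]]'; python3 -m inch '[[1,[0,0,0],[0,0,0]],[1,[0,0,0],[0,0,0]]]'
```

```text
t: 37.05
tcp_pos: [0.5621, 0.0589, 0.041]
tool_rot: [0.995, 0.058, 0.075, -0.005]
force: [-19.7, -9.9, 11.4]
finger_gap: -0.001
t: 37.25
tcp_pos: [0.5621, 0.0589, 0.0411]
tool_rot: [0.995, 0.058, 0.075, -0.005]
force: [-19.3, -9.6, 10.9]
finger_gap: -0.001
```

```bash
python3 -m inch '[[1,[-0.2,0,-0.035],[0,0,0]],[1,[-0.4,0,-0.07],[0,0,0]],[1,[-0.4,0,-0.4],[0,0,0]],[1,[-0.4,0,-0.6],[0,0,0]],[1,[-0.4,0,-0.6],[0,0,0]],[1,[-0.4,0,-0.6],[0,0,0]]]'
python3 - <<'E'
from h import *
for n in ['wrist','scene','side']:
    p,d=snapshot(n);cv2.imwrite(f'pics/{n}15.png',p if n=='wrist' else cv2.resize(p[160:340,190:480],None,fx=2.7,fy=2.7,interpolation=3))
    if n!='wrist': cv2.imwrite(f'pics/{n}15f.png',p)
E
```

```text
t: 37.85
tcp_pos: [0.5253, 0.0532, 0.0959]
tool_rot: [0.994, 0.057, 0.088, -0.004]
force: [-0.2, -0.2, 0.6]
finger_gap: -0.001
```

View pics/wrist15.png

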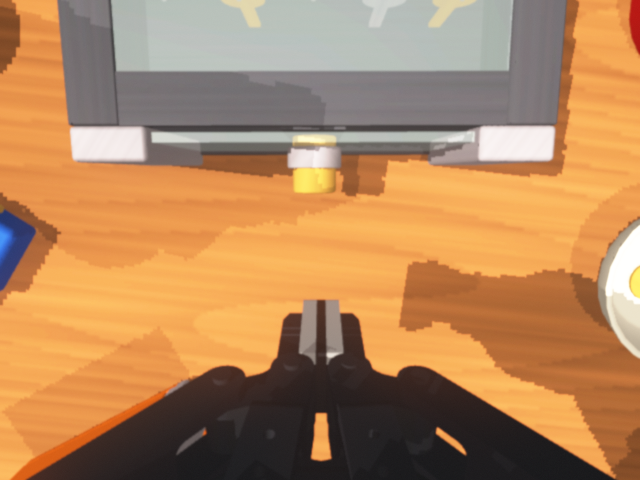

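View pics/scene15.png

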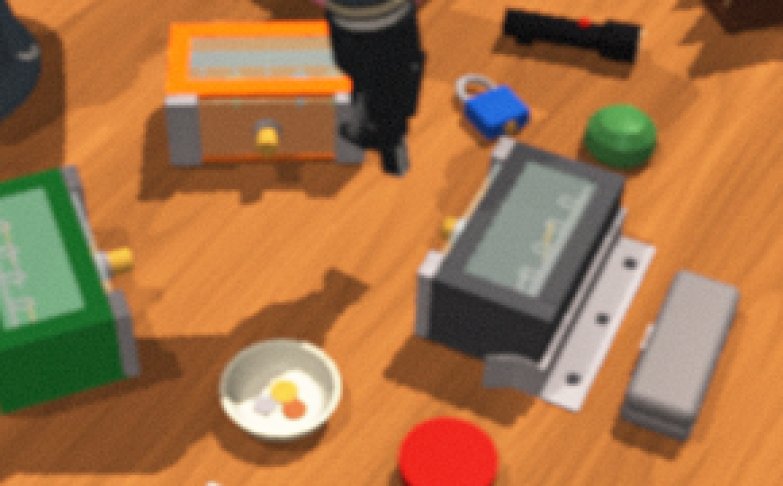

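View pics/side15.png

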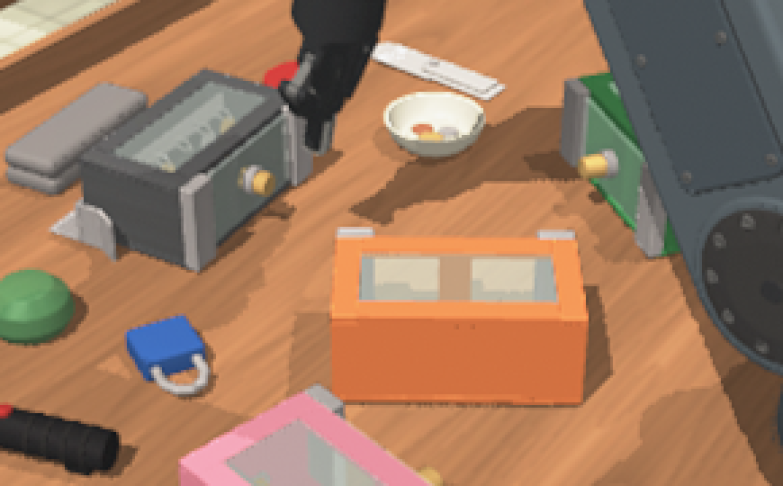

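The brass now shows 25 px beyond its collar (rows 167–192), against 44 px before, so about 8 mm in. The posts are level at row 160. One last numeric check before signing off.

Run:
```python
from h import *
pose("R",(479,160),(552,160),(72,124),(555,124))
pose("L",(73,161),(148,161),(72,124),(555,124))
ci=camera_info("wrist");print("lock end",ray((315,193),ci,.045))
# bystander shift check: image difference at things away from arm
a=cv2.imread("pics/scene0.png");b=cv2.imread("pics/scene15f.png")
def blob(im,lo,hi):
    m=cv2.inRange(cv2.cvtColor(im,cv2.COLOR_BGR2HSV),lo,hi)
    n,l,s,c=cv2.connectedComponentsWithStats(m);k=np.argsort(-s[1:,4])[:2]+1
    return [(c[i].round(1).tolist(),int(s[i,4])) for i in k]
for nm,lo,hi in [("tin",(0,220,120),(4,255,255)),("padlock",(105,150,80),(125,255,255)),("green",(50,100,30),(80,255,200))]: print(nm,blob(a,lo,hi),blob(b,lo,hi))
for nm,(x,y,w,h) in {"dish":(265,280,60,50),"torch":(370,158,62,28),"shoehorn":(255,335,78,55)}.items():
    r=cv2.matchTemplate(b,a[y:y+h,x:x+w],cv2.TM_CCOEFF_NORMED);v=cv2.minMaxLoc(r);print(nm,v[1],v[3],(x,y))
```

```text
yaw post 6.6 rim 6.6
origin [0.6447 0.0701] in bracket [-60.3   3.1] rearL [-0.3 98. ] rearR [ -0.4 -92. ]
postL [0.5759 0.1426] postR [ 0.5943 -0.0163]
yaw post 6.6 rim 6.6
origin [0.6442 0.0713] in bracket [-60.7   4.3] rearL [-0.6 99.3] rearR [ -0.8 -90.7]
postL [0.5754 0.1438] postR [ 0.5938 -0.0151]
lock end [0.57021794 0.06177579 0.045     ]
tin [([354.8, 330.5], 795), ([406.0, 168.3], 7)] [([354.7, 330.7], 743), ([405.7, 168.2], 6)]
padlock [([461.8, 68.9], 2670), ([373.1, 200.7], 245)] [([461.8, 68.9], 2664), ([373.1, 200.7], 246)]
green [([203.9, 273.2], 2537), ([419.5, 210.1], 421)] [([203.9, 273.5], 2462), ([419.4, 210.1], 426)]
dish 0.8197250366210938 (265, 280) (265, 280)
torch 0.9868437051773071 (370, 158) (370, 158)
shoehorn 0.9984419941902161 (255, 335) (255, 335)
```

All checks agree: the lock end has moved 8.4 mm, both rear corners are within 1 mm, and the bystanders haven't moved. Handing in.

```bash
python3 -c "
from station import *
print(sense()['force']);print(sign_off())"
```

```text
[-0.48828392 -0.30669787 -0.419862  ]
the job is handed in; nothing more can be done
None
```

I walked the dark grey case home by pushing its right and left posts in turn. Pushes were about 5–9 N while it slid and at most about 15 N when pressing it against the stop. I then pushed the lock plunger in until it stopped, backed the arm off and handed the job in at about 38 s of the 72 s.

Last checks before handing in:
- **Seating:** both rear corners measured within 1 mm of the stop, and the case was square with the bracket to about 0.1°. Before the lock push, neither post moved under 9–10 N, even with the finger easing upward or not bearing down.
- **Sideways position:** the case sits 3 to 4 mm left of the bracket's middle, inside the 12 mm limit. The stop's position itself is only known to about 2–3 mm, because the two fixed cameras disagreed slightly.
- **Lock:** the plunger end moved about 8 mm in (8.1 mm at the finger, 8.4 mm in the wrist view). The force rose sharply at the end, to about 22 N horizontally.
- **Other things on the ledge:** in the scene view all six were where they started, to within a pixel. The dish match was weaker (0.82), possibly because the light on it had changed, but it was in the same place.
- **Robot:** clear of everything at hand-in, with no more than sensor noise on the wrist.

No check failed.

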